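# Gauge the engraver's air bottle

### The arm

A 7-joint arm with a two-finger parallel gripper is mounted at the origin on the work surface. World frame = base frame: x ahead of the robot, y to its left, z up, the work surface at z = 0. Lengths are in m, angles in rad, forces in N, time in s.
With the tool pointing down it reaches from about 0.4 to 0.85 m from the base axis. Payload 10.4 kg.
Tool frame: the origin (TCP) lies between the finger pads; the fingertips stand 22 mm ahead of it and the grasp point (between the pads) lies 3 mm ahead of it; z points along the fingers, y is the direction in which the jaws open and shut (so a half turn about z gives the same grasp; the last joint's range is limited). The gripper opens to 87 mm and grips with 3 to 60 N. Pads are 19 mm wide; open, the fingers measure 117 mm over their backs; the gripper's body (75 mm by 190 mm) begins 51 mm behind the grasp point.
Start: joints at [1.268, 0.332, -0.065, 1.46, 0.022, 1.35, -0.088], TCP at [0.173, -0.601, 0.245] pointing down, gripper open.
Joint ranges: [-2.6, 2.6], [-0.5, 2.12], [-1.47, 1.34], [0.16, 2.42], [-1.27, 4.41], [0.06, 2.06], [-2.6, 2.6]. Speed limits (rad/s): [2.22, 2.22, 2.79, 2.79, 3.14, 3.14, 3.14].

### API

Orientations are given as a rotation vector (axis times angle).
In Python, from plant import * gives the robot as it stands.
- The arm moves only by the tool arm_command, never from a script. Its argument "steps" is a list of rows, each an object with "dp": the shift along the tool's x, y, z in cm, a list of three; "turn": the turn, a rotation vector about the tool's x, y, z in rad, a list of three; "fingers": the finger opening in cm, from 0 to 8.7. A call has 1 to 20 rows; each row shifts and turns the pose as measured when the row begins, along the tool's axes as they then stand; what a row does not reach is not made up. A row lasts 1/12 s, in which the tool goes at most 41.7 mm and 7.16 degrees, less where a joint would pass 70% of its speed; a pose out of reach is approached as far as the arm can. A call is refused whole if a number of a shift passes 4.17 or a number of a turn 0.125, either way. A call with a gripper value outside its range is refused whole. The fingers move at their own pace and stop on an object; the grip force is fixed at half the most. Time passes only in rows, so rows that do not move let the fingers close. It gives the time, the measured TCP pose, the force and the opening at its end, in the units of the state.
- sense(): the state, without advancing time (a new reading comes with each control period).
- get_image(name): name is "scene" or "top" or "wrist"; returns the picture (480x640x3 uint8, red, green, blue); there is no depth.
- get_calibration(name): a dict with "fx", "fy", "cx", "cy" (pixels), "extrinsics" (4x4, takes a point from camera to world coordinates). Camera axes: x right, y down, z forward; pixel columns grow to the right and rows downward; lengths in m; the calibration is good to about 2 mm. A picture is of the moment at which its call begins: read the wrist's pose just before it. get_calibration takes no time and is no camera call; for the wrist camera it gives the pose at the moment of the call.
- sign_off(): hands the job in, once; it reports no verdict.
Trained networks look in the newest picture that a camera, given by its name, has taken for a name from the list of things; names that differ only in an ending like _2 or _b are one class to them, and where a whole thing is asked for, a point or a joint stands for the part that bears it (a point fixed in the world has none). Each returns a list of dicts, best first, with "conf" (0 to 1); they miss things now and then, are a little off and sometimes report something else, mostly with a low value. They report only what shows in the picture. A call takes as long as a camera call. They do not tell look-alikes from the thing itself.
- silhouettes(camera, name): "region" (480x640 bool, what is visible of it).
- spot_point(camera, name): "xyz" ([x, y, z] in m, in world coordinates, good to about 4 mm: a listed point, or the origin of a listed thing).
The state is a dict: "time_s": time; "joint_pos": joint angles; "qd": joint speeds; "joint_efforts": joint torques, N m; "tcp_pos": TCP position; "tcp_rot": TCP orientation; "ft_force": force on the tool from outside, world axes, zero at the start; "torque": the same for the moment, N m; "opening": opening from 0.0 (shut) to 1.0 (fully open).
Only numpy, scipy, OpenCV 4.12 (cv2) and the standard library are available. Lean on these libraries where they do the work, as an engineer would, in place of code of your own. Each camera call takes 0.05 s, during which the arm holds its last target.

### The job

Check the air left in the red bottle on the jeweller's table: lift the yellow pressure gauge out of its wooden rest and press it straight down onto the bottle's valve, firmly but without forcing it, for a good half second, so that the air drives the gauge's rod out. Then put the gauge back in its rest, barrel between the two prongs, with the rod still showing the reading, and let go; do not disturb the other things on the table.

Things in the scene. Friction and masses are not known exactly. Their poses are not given: they have to be found in the camera images.
- gauge: Loose L-shaped pressure gauge, 0.19 kg. Origin: centre of its open lower end (chuck mouth); z up the chuck's axis, x along the barrel. Up the z axis: black rubber sleeve 30 mm across, 0 to 12 mm; steel tube 26 mm across to 34 mm; flange 42 mm across, 34 to 40 mm; yellow head 40 to 78 mm.
- chuck_mouth (a point): Same point and axes as the gauge's origin: centre of the sleeve's lower face, unpressed. The sleeve is sprung: it gives up to 7.5 mm up into the gauge (1 N to start, 1.4 N per mm, then a hard stop). The bore is 15 mm wide; 20 mm above the mouth sits a plunger which, pushed up by the valve's core pin, drives the rod out 7 mm per mm.
- gauge_head (a point): In the yellow head, 64 mm above the chuck mouth on its axis: the place to grip, across y. The head is 26 x 26 mm, square with the gauge's x and y, its top 14 mm above this point, the wider flange's top 24 mm below it.
- barrel_end (a point): Centre of the end of the silver barrel (18 mm across), which leaves the head along +x, 60 mm above the chuck mouth, and ends here, 96 mm from the chuck's axis. The rod comes out of this end.
- rod (a joint): How far (m) the gauge's white rod with red tip has been driven out of the barrel; 0 at the start, when it shows 10 mm; at most 0.042. It stays out when the gauge is lifted off. A proper reading is about 8 to 30 mm out, depending on the unknown pressure.
- tank: Red air bottle 90 mm across, 150 mm long along its y axis, lying fixed in a wooden cradle on the table; origin on the table under its middle, z up.
- valve_neck (a point): Centre of the top of the dark steel neck, 43 mm across, 110 mm over the table; z up. On this axis stands the brass valve: first a collar 36 mm across, on whose flat top the gauge's sleeve seals. The collar's top is 12 to 26 mm above this point, different each time (screwed in more or less, then fixed): find it by feel. More than 24 N of push harms the valve.
- valve_tip (a point): 34 mm above point valve_neck, fixed: the tip of the valve's core pin if the valve is screwed in lowest (up to 14 mm higher). From the collar a stem 12 mm across, its top tapered to 8 mm, rises 15.5 mm; the 5 mm core pin rises 22 mm and sinks 7 mm against the air (3.5 to 4.7 N). A steady push of 14 N or more, best 16 to 20 N, seals the gauge and drives out the full reading.
- rest: Fixed wooden gauge rest; origin on the table under its hole, z up, x from the hole towards the fork. The fork's two prongs are at x = 72 mm, 28 mm apart across y, tops at 87 mm, with a bridge between them at 65 mm height. The base is 70 mm wide and reaches from x = -35 to 120 mm.
- rest_hole (a point): Centre of the rest's hole, at its upper rim, 50 mm over the table, axes as the rest's. The hole is 37 mm wide, through a 10 mm board; the chuck hangs in it, the gauge's flange lies on the board (gauge origin 34 mm below this point) and the barrel lies between the prongs, along +x.
- polish: Bystander: loose brown glass jar, 48 mm across, 70 mm high; origin under it. Leave it.
- cup: Bystander: loose white cup, 60 mm across, 60 mm high; origin under it. Leave it.
- brush: Bystander: loose brush lying on the table, 150 mm long; origin at its underside. Leave it.
There are look-alikes about, which are no part of the job. What is shaped like the gauge but purple or turquoise is not meant. Several things have the shape of the rest; the one meant has the colours described above.

How it is judged:
On the way, in this order (a step that is already met when the one before it is completed fails the run):
1. the gauge has been lifted out of its rest (height (world z) of chuck_mouth above 0.06 m), for 0.1 s.
2. the gauge is pressed upright on the valve with 14 N or more (half a second) and its rod is driven out at least 7 mm (contact force between gauge and tank above 13 N and horizontal distance between chuck_mouth and valve_neck below 0.004 m and angle between the z axis of chuck_mouth and the z axis of valve_neck, either way round below 0.12 rad and value of joint rod above 0.007 m), for 0.4 s.
At the end, for the whole second after the job is handed in: The gauge hangs in its rest: chuck in the hole with its axis within 6 mm of the hole's centre and the flange down on the board (chuck mouth at least 30 mm below the rim), upright within 0.1 rad, barrel between the prongs (within 0.15 rad), at rest and released, the rod still at least 7 mm out (horizontal distance between chuck_mouth and rest_hole below 0.006 m and z of chuck_mouth in the frame of rest_hole below -0.03 m and angle between chuck_mouth's own z axis and vertical below 0.1 rad and angle between the x axis of chuck_mouth and the x axis of rest_hole, either way round below 0.15 rad and z of gauge in the frame of rest above 0.012 m and value of joint rod above 0.007 m and linear speed of gauge below 0.02 m/s and angular speed of gauge below 0.2 rad/s and x of barrel_end in the frame of rest above 0.08 m); the robot touches nothing.
It fails at once if the valve is forced: the gauge presses on the bottle or valve with more than 24 N (contact force between gauge and tank above 24 N).
It fails at once if the robot itself pushes on the bottle or valve (contact force between any of the fingers, the arm and tank above 3 N).
It fails at once if a bystander is moved by more than 20 mm (distance of any of polish, cup, brush from where it was at the start of the episode above 0.02 m).
It also fails if it takes over 72 s, if anything falls off the work surface, if the arm or the gripper's body presses on something with over 40 N, if the wrist force passes 120 N, or if a joint passes its speed limit or range.

## Working session

There is one attempt and no reset: what is moved stays moved. The work goes in short steps, Python scripts to look and compute and a tool call to move; the robot and the scene stay as the last step left them, time stands still between calls to the robot, and variables do not carry over. Pictures are saved under pics/ and viewed, and the job is handed in when it is done.

Besides the shell and the picture viewer there is one more tool, called after "Request:" as a command line: name --argument value ..., lists and objects as JSON in quotes. arm_command: Moves the arm, as the interface text tells. Its arguments: {"type":"object","properties":{"steps":{"type":"array"}},"required":["steps"]}

```bash
ls; mkdir -p pics
cat > h.py <<'E'
from plant import *
import numpy as np, cv2
from scipy.spatial.transform import Rotation as R
def save(cam,fn):
    im=get_image(cam); cv2.imwrite('pics/'+fn,cv2.cvtColor(np.array(im),cv2.COLOR_RGB2BGR)); return im
def proj(cal,p):
    T=np.linalg.inv(np.array(cal['extrinsics'])); q=T[:3,:3]@np.array(p)+T[:3,3]
    return np.array([cal['fx']*q[0]/q[2]+cal['cx'],cal['fy']*q[1]/q[2]+cal['cy']])
def ray(cal,uv,z):
    E=np.array(cal['extrinsics']); d=E[:3,:3]@np.array([(uv[0]-cal['cx'])/cal['fx'],(uv[1]-cal['cy'])/cal['fy'],1])
    o=E[:3,3]; return o+d*(z-o[2])/d[2]
E
python3 - <<'E'
from h import *
s=sense();print({k:np.round(v,3) for k,v in s.items()})
print(R.from_rotvec(s['tcp_rot']).as_matrix().round(3))
for c in ['scene','top']:
    save(c,c+'0.png')
    for n in ['gauge','gauge_head','barrel_end','chuck_mouth','valve_neck','rest_hole','rest','tank']:
        for d in spot_point(c,n): print(c,n,np.round(d['xyz'],3),round(d['conf'],2))
E
```

```text
pics
{'time_s': np.float64(0.0), 'joint_pos': array([ 1.268,  0.333, -0.065,  1.461,  0.022,  1.35 , -0.088]), 'qd': array([ 0.001,  0.002, -0.001, -0.   , -0.   , -0.001, -0.001]), 'joint_efforts': array([-0.0000e+00, -6.2325e+01,  2.4000e-02, -3.8990e+01, -6.1000e-02,
        4.0000e-02,  0.0000e+00]), 'tcp_pos': array([ 0.173, -0.6  ,  0.244]), 'tcp_rot': array([-3.109, -0.438,  0.   ]), 'ft_force': array([ 0.179,  0.173, -0.262]), 'torque': array([ 0.002, -0.005, -0.001]), 'opening': np.float64(0.996)}
[[ 0.961  0.276 -0.   ]
 [ 0.276 -0.961  0.001]
 [-0.    -0.001 -1.   ]]
scene gauge [ 0.405 -0.274  0.   ] 0.97
scene gauge [ 0.502 -0.162  0.013] 0.72
scene gauge [ 0.508 -0.055  0.003] 0.72
scene gauge_head [ 0.507 -0.158  0.08 ] 0.96
scene gauge_head [ 0.404 -0.271  0.064] 0.83
scene gauge_head [ 0.505 -0.057  0.063] 0.65
scene barrel_end [0.538 0.038 0.054] 0.98
scene barrel_end [ 0.6   -0.163  0.079] 0.58
scene chuck_mouth [ 0.503 -0.159  0.014] 0.91
scene chuck_mouth [ 0.404 -0.272  0.002] 0.86
scene valve_neck [0.617 0.174 0.111] 0.8
scene rest_hole [ 0.504 -0.161  0.053] 0.9
scene rest_hole [0.317 0.142 0.054] 0.83
scene rest [ 0.505 -0.164  0.   ] 0.94
scene rest [0.318 0.136 0.002] 0.59
scene tank [0.62  0.172 0.003] 0.77
scene tank [0.62  0.171 0.143] 0.42
top gauge [ 0.406 -0.272  0.005] 0.96
top gauge [ 0.502 -0.16   0.016] 0.94
top gauge [ 0.509 -0.059  0.001] 0.83
top gauge_head [ 0.508 -0.16   0.083] 0.75
top gauge_head [ 0.508 -0.057  0.065] 0.74
top gauge_head [ 0.403 -0.269  0.062] 0.58
top gauge_head [ 0.601 -0.156  0.073] 0.22
top barrel_end [ 0.599 -0.159  0.077] 0.87
top barrel_end [ 0.318 -0.225  0.06 ] 0.81
top barrel_end [0.533 0.034 0.063] 0.77
top chuck_mouth [ 0.405 -0.269  0.003] 0.61
top rest_hole [0.317 0.141 0.046] 0.84
top rest_hole [ 0.505 -0.162  0.047] 0.83
top rest [ 0.322  0.141 -0.002] 0.92
top rest [ 0.502 -0.159  0.001] 0.7
top tank [ 0.622  0.174 -0.   ] 0.56
```

View pics/scene0.png

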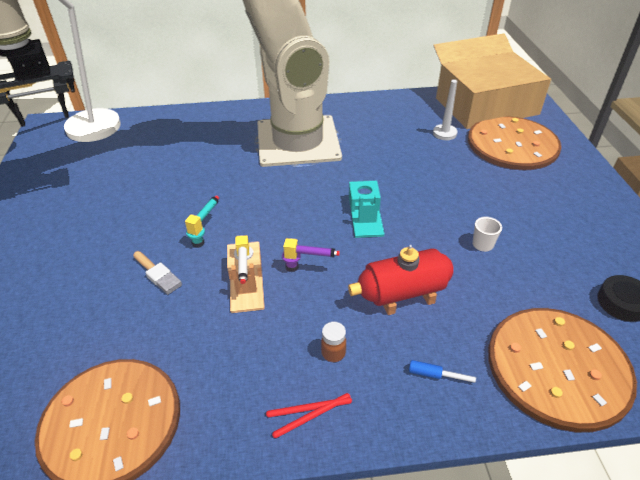

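View pics/top0.png

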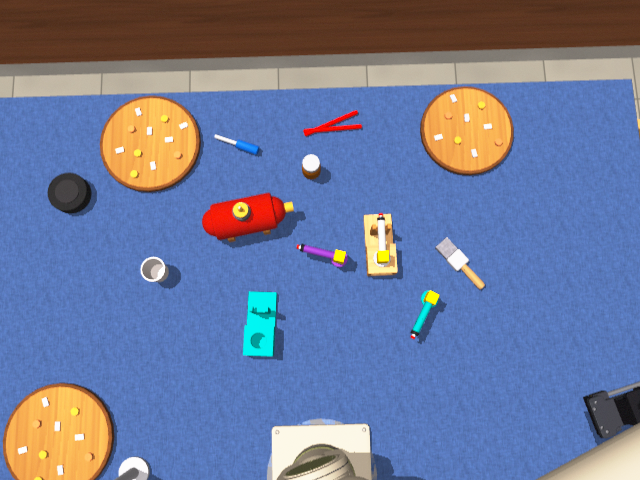

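The gauge we want is yellow with a silver barrel, in the wooden rest near (0.505, -0.16): about pixel (245,270) in scene and (381,245) in top. The look-alikes are the purple gauge at (310,252), the turquoise gauge at (200,220) and the turquoise rest at (367,208), all in scene. The bottle's valve is near (0.617, 0.174). I'll move over the gauge first.

Request:
arm_command --steps '[{"dp": [3.0, -2.3, 0], "turn": [0, 0, 0.02], "fingers": 8.7}, {"dp": [3.0, -2.3, 0], "turn": [0, 0, 0.02], "fingers": 8.7}, {"dp": [3.0, -2.3, 0], "turn": [0, 0, 0.02], "fingers": 8.7}, {"dp": [3.0, -2.3, 0], "turn": [0, 0, 0.02], "fingers": 8.7}, {"dp": [3.0, -2.3, 0], "turn": [0, 0, 0.02], "fingers": 8.7}, {"dp": [3.0, -2.3, 0], "turn": [0, 0, 0.02], "fingers": 8.7}, {"dp": [3.0, -2.3, 0], "turn": [0, 0, 0.02], "fingers": 8.7}, {"dp": [3.0, -2.3, 0], "turn": [0, 0, 0.02], "fingers": 8.7}, {"dp": [3.0, -2.3, 0], "turn": [0, 0, 0.02], "fingers": 8.7}, {"dp": [3.0, -2.3, 0], "turn": [0, 0, 0.02], "fingers": 8.7}]'

```text
time_s: 1.73
tcp_pos: [0.4266, -0.3157, 0.2435]
tcp_rot: [3.135, 0.083, -0.004]
ft_force: [1.1, -1.7, 0.3]
opening: 1.002
```

```bash
cat >> h.py <<'E'
def st():
    s=sense(); M=R.from_rotvec(s['tcp_rot']).as_matrix()
    print('t',round(float(s['time_s']),2),'tcp',np.round(s['tcp_pos'],4),'yaw',round(float(np.arctan2(M[1,0],M[0,0])),4),'z',M[:,2].round(4),'F',np.round(s['ft_force'],2),'open',round(float(s['opening']),3))
    return s,M
def to(target,yaw,zd=True):
    "total shift in tool axes (cm) and turn"
    s,M=st()
    d=M.T@(np.array(target)-s['tcp_pos'])*100
    T=np.array([[np.cos(yaw),np.sin(yaw),0],[np.sin(yaw),-np.cos(yaw),0],[0,0,-1]])
    t=R.from_matrix(M.T@T).as_rotvec()
    print('dp cm',d.round(2),'turn',t.round(4),'q',sense()['joint_pos'].round(2)); return d,t
E
python3 - <<'E'
from h import *
to([.505,-.16,.22],0)
E
```

```text
t 1.73 tcp [ 0.4266 -0.3157  0.2435] yaw 0.053 z [-0.0025 -0.0055 -1.    ] F [ 1.14 -1.72  0.25] open 1.002
dp cm [  8.66 -15.14   2.24] turn [0.0054 0.0026 0.053 ] q [ 0.84  0.14 -0.32  1.7   0.05  1.31 -1.01]
```

Request:
arm_command --steps '[{"dp": [1.7, -3.0, 0], "turn": [0, 0, 0.01], "fingers": 8.7}, {"dp": [1.7, -3.0, 0], "turn": [0, 0, 0.01], "fingers": 8.7}, {"dp": [1.7, -3.0, 0], "turn": [0, 0, 0.01], "fingers": 8.7}, {"dp": [1.7, -3.0, 0], "turn": [0, 0, 0.01], "fingers": 8.7}, {"dp": [1.0, -1.8, 0], "turn": [0, 0, 0.01], "fingers": 8.7}, {"dp": [0, 0, 0], "turn": [0, 0, 0], "fingers": 8.7}]'

```text
time_s: 2.23
tcp_pos: [0.5079, -0.1593, 0.2437]
tcp_rot: [3.138, 0.016, 0.003]
ft_force: [-1.4, -0.2, 0.5]
opening: 1.001
```

Run:
```python
from h import *
to([.505,-.16,.22],0)
save('wrist','w1.png')
for n in ['gauge_head','barrel_end','chuck_mouth','rest_hole','rest']:
    for d in spot_point('wrist',n): print(n,np.round(d['xyz'],4),round(d['conf'],2))
```

```text
t 2.23 tcp [ 0.5079 -0.1593  0.2437] yaw 0.0102 z [ 0.0022 -0.0039 -1.    ] F [-1.38 -0.2   0.51] open 1.001
dp cm [-0.29  0.06  2.37] turn [ 0.0039 -0.0021  0.0102] q [ 0.63  0.16 -0.46  1.69  0.08  1.31 -1.4 ]
gauge_head [ 0.5043 -0.0595  0.0597] 0.87
barrel_end [ 0.6019 -0.1582  0.0753] 0.87
barrel_end [ 0.3172 -0.2275  0.061 ] 0.66
barrel_end [0.5382 0.0376 0.0581] 0.56
chuck_mouth [ 0.512  -0.0559  0.0015] 0.92
chuck_mouth [ 0.4026 -0.271   0.0006] 0.7
rest_hole [ 0.506  -0.1626  0.0182] 0.57
rest [ 0.5053 -0.1595 -0.0027] 0.9
```

View pics/w1.png

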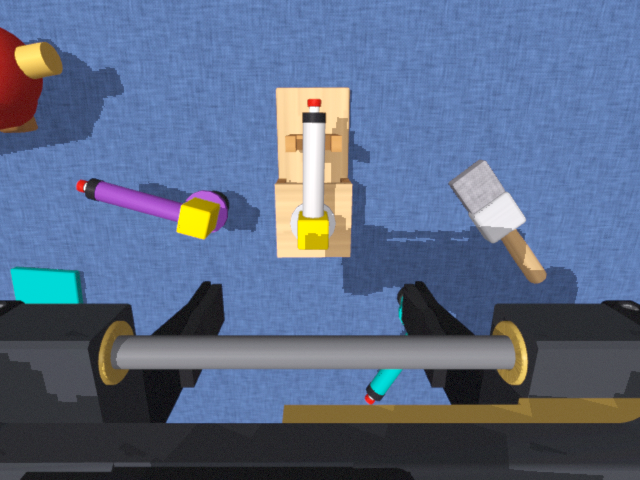

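The wrist picture shows the wooden rest board spanning about columns 276–352, rows 182–257. The yellow head is at (313,230), the barrel runs up to (314,105), and the rest is close to square with the camera. I'll measure head and yaw by segmentation next.

Run:
```python
from h import *
c=get_calibration('wrist'); im=cv2.cvtColor(cv2.imread('pics/w1.png'),cv2.COLOR_BGR2HSV)
print('cam',np.array(c['extrinsics']).round(3).tolist(),c['fx'])
m=cv2.inRange(im,(22,150,90),(35,255,255)); m[:,:250]=0;m[:,400:]=0;m[300:]=0
ys,xs=np.where(m>0);print('yellow',xs.min(),xs.max(),ys.min(),ys.max())
v=im[...,2]; 
# top face brightness rows at col 313
print([(r,im[r,313].tolist()) for r in range(206,254,2)])
for p in [(.492,-.173),(.492,-.147),(.518,-.173),(.518,-.147)]:
    print(p,proj(c,[p[0],p[1],.094]).round(1),proj(c,[p[0],p[1],.056]).round(1))
# barrel centreline
g=im[...,1]; 
for r in range(130,205,10):
    row=(im[r,:,1]<45)&(im[r,:,2]>120); x=np.where(row[280:350])[0]+280
    print(r,x.min(),x.max(),ray(c,((x.min()+x.max()+1)/2,r),.078).round(4))
for r in (190,205,250):
    row=cv2.inRange(im[r:r+1],(8,60,120),(22,200,255))[0]; x=np.where(row[240:390])[0]+240
    print('board',r,x.min(),x.max(),ray(c,(x.min(),r),.05).round(4),ray(c,(x.max()+1,r),.05).round(4))
```

```text
cam [[0.001, -0.954, -0.299, 0.587], [-1.0, 0.001, -0.006, -0.165], [0.006, 0.299, -0.954, 0.384], [0.0, 0.0, 0.0, 1.0]] 369.44124388679086
yellow 298 328 211 249
[(206, [173, 4, 253]), (208, [168, 5, 253]), (210, [174, 5, 252]), (212, [173, 4, 252]), (214, [174, 5, 252]), (216, [6, 5, 249]), (218, [24, 138, 186]), (220, [27, 255, 239]), (222, [29, 255, 255]), (224, [29, 255, 255]), (226, [29, 255, 255]), (228, [29, 255, 255]), (230, [29, 255, 255]), (232, [28, 255, 255]), (234, [26, 255, 202]), (236, [26, 255, 201]), (238, [26, 255, 201]), (240, [26, 255, 201]), (242, [26, 255, 202]), (244, [26, 255, 200]), (246, [26, 255, 201]), (248, [26, 255, 201]), (250, [19, 90, 255]), (252, [20, 82, 255])]
(0.492, -0.173) [319.8 244.5] [318.7 231.7]
(0.492, -0.147) [288.3 244.5] [290.6 231.7]
(0.518, -0.173) [320.  213.8] [318.9 204. ]
(0.518, -0.147) [287.7 213.8] [290.1 204. ]
130 303 324 [ 0.5824 -0.1682  0.078 ]
140 303 324 [ 0.5747 -0.1682  0.078 ]
150 303 324 [ 0.5669 -0.1682  0.078 ]
160 303 323 [ 0.559  -0.1678  0.078 ]
170 303 323 [ 0.551  -0.1678  0.078 ]
180 303 323 [ 0.5428 -0.1679  0.078 ]
190 303 323 [ 0.5345 -0.1679  0.078 ]
200 303 323 [ 0.5261 -0.1679  0.078 ]
board 190 275 351 [ 0.5297 -0.1332  0.05  ] [ 0.5297 -0.2032  0.05  ]
board 205 276 351 [ 0.5158 -0.1337  0.05  ] [ 0.5158 -0.2036  0.05  ]
board 250 277 349 [ 0.4721 -0.1334  0.05  ] [ 0.472  -0.2031  0.05  ]
```

Wrist geometry gives y ≈ -0.168, but the networks say -0.161. I'll check that against the fixed cameras.

Run:
```python
from h import *
st(); c=get_calibration('wrist'); print(np.array(c['extrinsics'])[:3,3])
for cam in ['top','scene']:
    c=get_calibration(cam); E=np.array(c['extrinsics']);print(cam,E[:3,3].round(3),c['fx'])
    im=cv2.imread(f'pics/{cam}0.png'); hs=cv2.cvtColor(im,cv2.COLOR_BGR2HSV)
    if cam=='top':
        x0,y0,x1,y1=355,205,405,285
        m=cv2.inRange(hs[y0:y1,x0:x1],(8,60,110),(22,220,255))
        for r in range(212,278,6):
            x=np.where(m[r-y0])[0]+x0
            if len(x): print(r,x.min(),x.max(),ray(c,(x.min(),r),.05).round(4),ray(c,(x.max()+1,r),.05).round(4), ray(c,((x.max()+1+x.min())/2,r),.05).round(4),)
    for p in [(.505,-.168,.094),(.505,-.161,.094),(.6,-.168,.076),(.6,-.161,.076)]: print(p,proj(c,p).round(1))
    x0,y0,x1,y1=(345,190,415,290) if cam=='top' else (215,225,280,320)
    cv2.imwrite(f'pics/{cam}crop.png',cv2.resize(im[y0:y1,x0:x1],None,fx=6,fy=6,interpolation=cv2.INTER_NEAREST))
for n in ['silhouettes']:
  pass
```

```text
t 2.53 tcp [ 0.5053 -0.1661  0.2434] yaw 0.0018 z [ 6.0e-04 -5.8e-03 -1.0e+00] F [ 0.07 -0.12 -0.3 ] open 1.001
[ 0.58713078 -0.1649974   0.38390356]
top [ 0.271 -0.004  1.501] 606.1539969520578
218 377 391 [ 0.6048 -0.1531  0.05  ] [ 0.6038 -0.1898  0.05  ] [ 0.6043 -0.1715  0.05  ]
224 364 391 [ 0.5907 -0.1206  0.05  ] [ 0.5887 -0.1891  0.05  ] [ 0.5897 -0.1548  0.05  ]
230 370 391 [ 0.5753 -0.1346  0.05  ] [ 0.5737 -0.1883  0.05  ] [ 0.5745 -0.1614  0.05  ]
236 371 392 [ 0.5602 -0.1364  0.05  ] [ 0.5587 -0.19    0.05  ] [ 0.5595 -0.1632  0.05  ]
242 365 392 [ 0.5458 -0.1211  0.05  ] [ 0.5438 -0.1892  0.05  ] [ 0.5448 -0.1552  0.05  ]
248 366 389 [ 0.5308 -0.1229  0.05  ] [ 0.5292 -0.1812  0.05  ] [ 0.53  -0.152  0.05 ]
254 366 396 [ 0.5161 -0.1223  0.05  ] [ 0.5139 -0.1974  0.05  ] [ 0.515  -0.1598  0.05  ]
260 366 396 [ 0.5013 -0.1216  0.05  ] [ 0.4992 -0.1966  0.05  ] [ 0.5003 -0.1591  0.05  ]
266 367 394 [ 0.4866 -0.1234  0.05  ] [ 0.4847 -0.191   0.05  ] [ 0.4856 -0.1572  0.05  ]
272 367 396 [ 0.472  -0.1228  0.05  ] [ 0.4699 -0.1951  0.05  ] [ 0.471  -0.1589  0.05  ]
(0.505, -0.168, 0.094) [387.  254.9]
(0.505, -0.161, 0.094) [384.1 255. ]
(0.6, -0.168, 0.076) [384.3 217.3]
(0.6, -0.161, 0.076) [381.4 217.4]
scene [ 1.319 -0.079  0.858] 522.4147624303182
(0.505, -0.168, 0.094) [237.  240.1]
(0.505, -0.161, 0.094) [240.4 239.8]
(0.6, -0.168, 0.076) [238.3 279. ]
(0.6, -0.161, 0.076) [241.8 278.7]
```

View pics/topcrop.png

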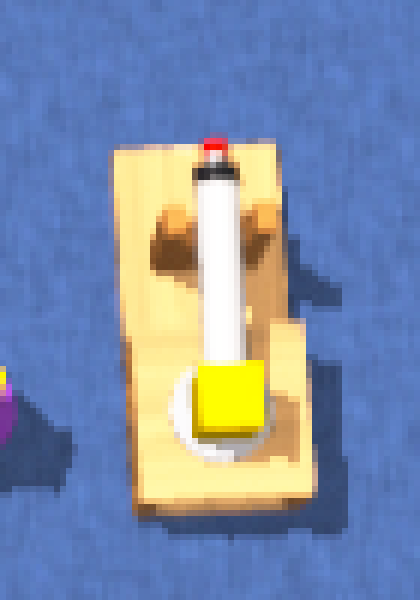

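The arm was still settling when the picture was taken, which explains the 7 mm gap. I'll repeat it now that it's still.

```bash
cat > meas.py <<'E'
from h import *
s,M=st(); c=get_calibration('wrist'); save('wrist','w2.png'); st()
im=cv2.cvtColor(cv2.imread('pics/w2.png'),cv2.COLOR_BGR2HSV)
m=cv2.inRange(im,(27,150,225),(33,255,255)); m[:,:260]=0;m[:,400:]=0;m[300:]=0
(cx,cy),wh,a=cv2.minAreaRect(np.argwhere(m>0)[:,::-1].astype(np.float32)); print('top face',cx,cy,wh,a,ray(c,(cx+.5,cy+.5),.094).round(4))
ctr=[]
for r in range(130,205,5):
    row=(im[r,:,1]<45)&(im[r,:,2]>120); x=np.where(row[270:380])[0]+270
    ctr.append(ray(c,((x.min()+x.max()+1)/2,r),.078))
ctr=np.array(ctr); p=np.polyfit(ctr[:,0],ctr[:,1],1); print('barrel yaw',p[0],'y at .505',np.polyval(p,.505))
L=[];Rr=[]
for r in range(190,255,5):
    row=cv2.inRange(im[r:r+1],(8,60,110),(22,220,255))[0]; x=np.where(row[240:390])[0]+240
    L.append(ray(c,(x.min(),r),.05));Rr.append(ray(c,(x.max()+1,r),.05))
for q in (np.array(L),np.array(Rr)):
    p=np.polyfit(q[:,0],q[:,1],1); print('board edge yaw',p[0],np.polyval(p,.505))
E
python3 meas.py
```

```text
t 2.53 tcp [ 0.5053 -0.1661  0.2434] yaw 0.0018 z [ 6.0e-04 -5.8e-03 -1.0e+00] F [ 0.07 -0.12 -0.3 ] open 1.001
t 2.58 tcp [ 0.5054 -0.1659  0.2435] yaw 0.0018 z [ 7.0e-04 -5.7e-03 -1.0e+00] F [-0.15  0.39  0.12] open 1.0
top face 304.0 231.0 (28.0, 30.0) 90.0 [ 0.5032 -0.1604  0.094 ]
barrel yaw 0.2600307500077434 y at .505 -0.1753229128206046
board edge yaw 0.015490634701954387 -0.12634583684405432
board edge yaw 0.004624628883535153 -0.19624792368115881
```

View pics/w2.png

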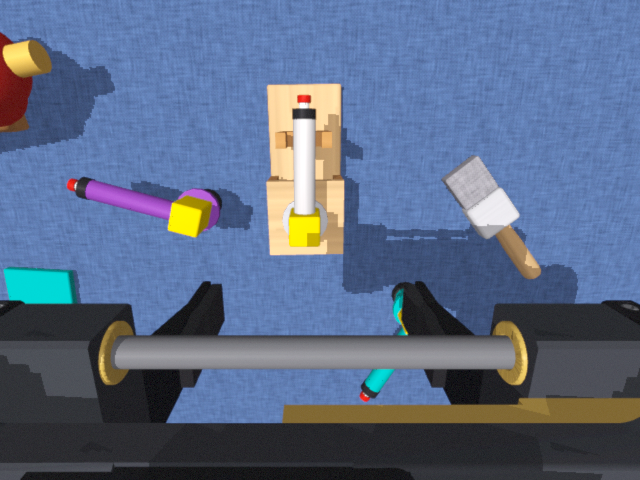

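Run:
```python
from h import *
d,t=to([.504,-.161,.083],.01)
c=get_calibration('wrist'); print('board rear',ray(c,(306,254.5),.05).round(4),'board front edge',ray(c,(306,177.5),.05), 'prongs', ray(c,(281,140),.087),ray(c,(327,140),.087),'barrel end',ray(c,(304,109),.085), 'top face',ray(c,(305,214),.094),ray(c,(305,246.5),.094),ray(c,(289,230),.094),ray(c,(320.5,230),.094))
```

```text
t 2.58 tcp [ 0.5054 -0.1659  0.2435] yaw 0.0018 z [ 7.0e-04 -5.7e-03 -1.0e+00] F [-0.15  0.39  0.12] open 1.0
dp cm [-0.15 -0.59 16.04] turn [ 0.0057 -0.0007 -0.0082] q [ 0.64  0.16 -0.45  1.69  0.08  1.31 -1.4 ]
board rear [ 0.4675 -0.1609  0.05  ] board front edge [ 0.54106994 -0.16118082  0.05      ] prongs [ 0.57515947 -0.14230167  0.087     ] [ 0.57518756 -0.17802163  0.087     ] barrel end [ 0.59796155 -0.16025633  0.085     ] top face [ 0.5178982  -0.16073498  0.094     ] [ 0.4903239  -0.16059681  0.094     ] [ 0.50452159 -0.14762207  0.094     ] [ 0.50450162 -0.17331321  0.094     ]
```

Request:
arm_command --steps '[{"dp": [-0.07, -0.25, 2], "turn": [0.0028, 0, -0.004], "fingers": 8.7}, {"dp": [-0.07, -0.25, 2.5], "turn": [0.0028, 0, -0.004], "fingers": 8.7}, {"dp": [0, 0, 2.5], "turn": [0, 0, 0], "fingers": 8.7}, {"dp": [0, 0, 2], "turn": [0, 0, 0], "fingers": 8.7}, {"dp": [0, 0, 1], "turn": [0, 0, 0], "fingers": 8.7}, {"dp": [0, 0, 0], "turn": [0, 0, 0], "fingers": 8.7}, {"dp": [0, 0, 0], "turn": [0, 0, 0], "fingers": 8.7}]'

```text
time_s: 3.17
tcp_pos: [0.5029, -0.168, 0.1417]
tcp_rot: [3.139, -0.001, 0.006]
ft_force: [0.5, 0.2, 0.2]
opening: 0.999
```

Run:
```python
from h import *
d,t=to([.504,-.1605,.083],.01)
```

```text
t 3.17 tcp [ 0.5029 -0.168   0.1417] yaw -0.0006 z [ 0.004  -0.0028 -1.    ] F [0.54 0.19 0.21] open 0.999
dp cm [ 0.08 -0.77  5.86] turn [ 0.0028 -0.004  -0.0106] q [ 0.63  0.24 -0.44  1.82  0.12  1.1  -1.43]
```

Request:
arm_command --steps '[{"dp": [0.05, -0.4, 0.3], "turn": [0.0015, -0.002, -0.005], "fingers": 8.7}, {"dp": [0.03, -0.4, 0.3], "turn": [0.0015, -0.002, -0.005], "fingers": 8.7}, {"dp": [0, 0, 0.3], "turn": [0, 0, 0], "fingers": 8.7}, {"dp": [0, 0, 0], "turn": [0, 0, 0], "fingers": 8.7}, {"dp": [0, 0, 0], "turn": [0, 0, 0], "fingers": 8.7}]'

```text
time_s: 3.58
tcp_pos: [0.506, -0.1602, 0.136]
tcp_rot: [3.14, 0.015, 0.008]
ft_force: [-0.4, 0.3, -0.2]
opening: 1.0
```

Run:
```python
from h import *
d,t=to([.504,-.1605,.083],.01)
```

```text
t 3.58 tcp [ 0.506  -0.1602  0.136 ] yaw 0.0098 z [ 0.0051 -0.0016 -1.    ] F [-0.38  0.33 -0.2 ] open 1.0
dp cm [-0.23  0.02  5.3 ] turn [ 0.0016 -0.0051 -0.0002] q [ 0.62  0.25 -0.45  1.83  0.12  1.09 -1.44]
```

Request:
arm_command --steps '[{"dp": [-0.1, 0, 1], "turn": [0, -0.003, 0], "fingers": 8.7}, {"dp": [-0.1, 0, 1], "turn": [0, -0.002, 0], "fingers": 8.7}, {"dp": [0, 0, 1], "turn": [0, 0, 0], "fingers": 8.7}, {"dp": [0, 0, 1], "turn": [0, 0, 0], "fingers": 8.7}, {"dp": [0, 0, 0], "turn": [0, 0, 0], "fingers": 8.7}, {"dp": [0, 0, 0], "turn": [0, 0, 0], "fingers": 8.7}]'

```text
time_s: 4.08
tcp_pos: [0.5036, -0.1603, 0.0914]
tcp_rot: [3.14, 0.015, -0.001]
ft_force: [0.3, 0.3, 0.6]
opening: 1.003
```

Run:
```python
from h import *
d,t=to([.504,-.1605,.083],.01)
```

```text
t 4.08 tcp [ 0.5036 -0.1603  0.0914] yaw 0.0098 z [-8.0e-04 -1.7e-03 -1.0e+00] F [0.28 0.31 0.55] open 1.003
dp cm [0.04 0.02 0.84] turn [ 0.0017  0.0008 -0.0002] q [ 0.61  0.3  -0.44  1.87  0.15  1.01 -1.46]
```

Request:
arm_command --steps '[{"dp": [0.03, 0, 0.5], "turn": [0.0016, 0, 0], "fingers": 8.7}, {"dp": [0, 0, 0.4], "turn": [0, 0, 0], "fingers": 8.7}, {"dp": [0, 0, 0], "turn": [0, 0, 0], "fingers": 8.7}, {"dp": [0, 0, 0], "turn": [0, 0, 0], "fingers": 8.7}]'

```text
time_s: 4.42
tcp_pos: [0.504, -0.1603, 0.0813]
tcp_rot: [-3.141, -0.015, 0.002]
ft_force: [-0.3, -0.5, -0.9]
opening: 0.996
```

Run:
```python
from h import *
d,t=to([.504,-.1605,.083],.01)
```

```text
t 4.42 tcp [ 0.504  -0.1603  0.0813] yaw 0.0097 z [-1.e-03  3.e-04 -1.e+00] F [-0.25 -0.49 -0.93] open 0.996
dp cm [ 0.    0.02 -0.17] turn [-0.0004  0.001  -0.0003] q [ 0.61  0.32 -0.44  1.87  0.16  0.99 -1.46]
```

Tips will be about 3 mm above the flange, which is enough. Raising slightly and closing.

Request:
arm_command --steps '[{"dp": [0, 0, -0.12], "turn": [0, 0, 0], "fingers": 5}, {"dp": [0, 0, 0], "turn": [0, 0, 0], "fingers": 3.2}, {"dp": [0, 0, 0], "turn": [0, 0, 0], "fingers": 3.0}, {"dp": [0, 0, 0], "turn": [0, 0, 0], "fingers": 2.0}, {"dp": [0, 0, 0], "turn": [0, 0, 0], "fingers": 1}, {"dp": [0, 0, 0], "turn": [0, 0, 0], "fingers": 1}, {"dp": [0, 0, 0], "turn": [0, 0, 0], "fingers": 1}]'

```text
time_s: 5.0
tcp_pos: [0.5048, -0.1605, 0.084]
tcp_rot: [3.141, 0.015, 0.002]
ft_force: [-0.9, 0.1, 0.1]
opening: 0.551
```

Run:
```python
from h import *
st()
save('wrist','w3.png')
```

```text
t 5.0 tcp [ 0.5048 -0.1605  0.084 ] yaw 0.0097 z [ 1.1e-03 -6.0e-04 -1.0e+00] F [-0.88  0.09  0.12] open 0.551
```

View pics/w3.png

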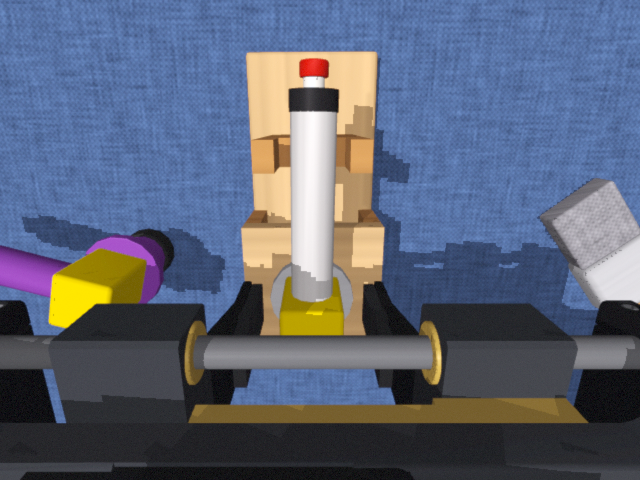

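The fingers are still closing on either side of the head (columns 260–365), so I'll wait.

Request:
arm_command --steps '[{"dp": [0, 0, 0], "turn": [0, 0, 0], "fingers": 1}, {"dp": [0, 0, 0], "turn": [0, 0, 0], "fingers": 1}, {"dp": [0, 0, 0], "turn": [0, 0, 0], "fingers": 1}, {"dp": [0, 0, 0], "turn": [0, 0, 0], "fingers": 1}, {"dp": [0, 0, 0], "turn": [0, 0, 0], "fingers": 1}, {"dp": [0, 0, 0], "turn": [0, 0, 0], "fingers": 1}]'

```text
time_s: 5.55
tcp_pos: [0.5047, -0.1605, 0.0839]
tcp_rot: [3.141, 0.015, 0.002]
ft_force: [-0.5, -0.1, 0.1]
opening: 0.296
```

Run:
```python
from h import *
s,M=st(); np.save('grasp.npy',np.r_[s['tcp_pos'],s['tcp_rot']])
save('wrist','w4.png')
```

```text
t 5.55 tcp [ 0.5047 -0.1605  0.0839] yaw 0.0096 z [ 1.e-03 -5.e-04 -1.e+00] F [-0.51 -0.06  0.12] open 0.296
```

View pics/w4.png

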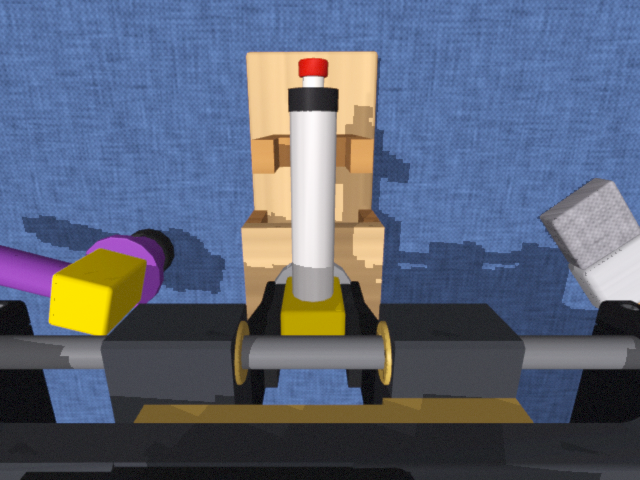

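Gripped: 25.8 mm opening, head centred at column 314. Lifting.

Request:
arm_command --steps '[{"dp": [0, 0, 0], "turn": [0, 0, 0], "fingers": 1}, {"dp": [0, 0, -0.8], "turn": [0, 0, 0], "fingers": 1}, {"dp": [0, 0, -1], "turn": [0, 0, 0], "fingers": 1}, {"dp": [0, 0, -1.5], "turn": [0, 0, 0], "fingers": 1}, {"dp": [0, 0, -2], "turn": [0, 0, 0], "fingers": 1}, {"dp": [0, 0, -2], "turn": [0, 0, 0], "fingers": 1}, {"dp": [0, 0, -2], "turn": [0, 0, 0], "fingers": 1}, {"dp": [0, 0, -2], "turn": [0, 0, 0], "fingers": 1}, {"dp": [0, 0, -2], "turn": [0, 0, 0], "fingers": 1}, {"dp": [0, 0, -2], "turn": [0, 0, 0], "fingers": 1}, {"dp": [0, 0, -2], "turn": [0, 0, 0], "fingers": 1}, {"dp": [0, 0, -1], "turn": [0, 0, 0], "fingers": 1}, {"dp": [0, 0, 0], "turn": [0, 0, 0], "fingers": 1}, {"dp": [0, 0, 0], "turn": [0, 0, 0], "fingers": 1}]'

```text
time_s: 6.77
tcp_pos: [0.5021, -0.1587, 0.2828]
tcp_rot: [-3.141, -0.019, -0.0]
ft_force: [1.1, -0.6, -2.5]
opening: 0.298
```

Run:
```python
from h import *
st()
save('wrist','w5.png')
get_image('scene'); save('scene','s5.png'); get_image('top')
for cam in ['scene','top','wrist']:
  for n in ['valve_neck','valve_tip','tank','chuck_mouth','barrel_end','gauge_head']:
    for d in spot_point(cam,n): print(cam,n,np.round(d['xyz'],4),round(d['conf'],2))
st()
```

```text
t 6.77 tcp [ 0.5021 -0.1587  0.2828] yaw 0.012 z [ 2.e-04  1.e-04 -1.e+00] F [ 1.07 -0.57 -2.51] open 0.298
scene valve_neck [0.6166 0.1724 0.1089] 0.85
scene valve_tip [ 0.501  -0.1616  0.2137] 0.26
scene tank [0.6161 0.1725 0.003 ] 0.88
scene chuck_mouth [ 5.125e-01 -5.570e-02 -2.000e-04] 0.9
scene chuck_mouth [ 0.4041 -0.2691  0.0022] 0.74
scene chuck_mouth [ 0.6008 -0.1591  0.2753] 0.61
scene chuck_mouth [ 0.5004 -0.1577  0.2129] 0.58
scene chuck_mouth [ 0.5013 -0.1564  0.2768] 0.37
scene barrel_end [ 0.3181 -0.2272  0.058 ] 0.94
scene barrel_end [ 0.5974 -0.1607  0.275 ] 0.9
scene barrel_end [0.5354 0.0383 0.0564] 0.61
scene barrel_end [0.6187 0.172  0.0035] 0.42
scene gauge_head [ 0.4032 -0.2704  0.0654] 0.81
scene gauge_head [ 0.5057 -0.0592  0.0651] 0.78
scene gauge_head [ 0.5024 -0.1572  0.2779] 0.68
top valve_neck [0.6191 0.17   0.1092] 0.72
top valve_tip [0.6185 0.173  0.1433] 0.81
top valve_tip [ 5.011e-01 -1.606e-01  1.000e-04] 0.25
top tank [0.6194 0.1731 0.0023] 0.62
top gauge_head [ 0.5074 -0.056   0.0643] 0.93
wrist tank [ 0.6103  0.1695 -0.0007] 0.81
wrist chuck_mouth [ 0.5123 -0.0527  0.0015] 0.88
wrist chuck_mouth [ 0.4027 -0.2733  0.0017] 0.85
wrist barrel_end [0.5357 0.038  0.0588] 0.63
wrist barrel_end [ 0.6026 -0.1575  0.277 ] 0.58
wrist gauge_head [ 0.4967 -0.1614  0.2759] 0.91
wrist gauge_head [ 0.5032 -0.0584  0.0615] 0.9
wrist gauge_head [ 0.4014 -0.2711  0.0621] 0.57
t 7.87 tcp [ 0.5021 -0.1588  0.2825] yaw 0.012 z [-5.e-04  5.e-04 -1.e+00] F [ 1.03  0.13 -1.32] open 0.295
```

View pics/w5.png

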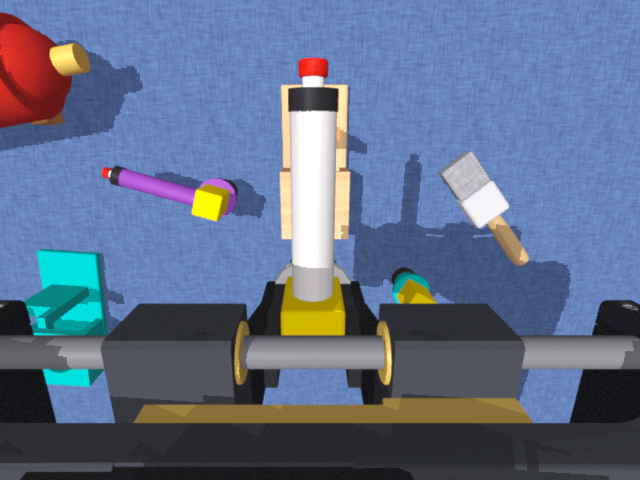

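The gauge sits in the hand exactly as before (same pixels), and the lift is clean. I'll move near the valve, offset sideways, so the wrist camera can see it.

Request:
arm_command --steps '[{"dp": [0.3, -2, 0], "turn": [0, 0, 0], "fingers": 1}, {"dp": [0.6, -3, 0], "turn": [0, 0, 0], "fingers": 1}, {"dp": [0.6, -3, 0], "turn": [0, 0, 0], "fingers": 1}, {"dp": [0.6, -3, 0], "turn": [0, 0, 0], "fingers": 1}, {"dp": [0.6, -3, 0], "turn": [0, 0, 0], "fingers": 1}, {"dp": [0.6, -3, 0], "turn": [0, 0, 0], "fingers": 1}, {"dp": [0.6, -3, 0], "turn": [0, 0, 0], "fingers": 1}, {"dp": [0.6, -3, 0], "turn": [0, 0, 0], "fingers": 1}, {"dp": [0, -1, 0], "turn": [0, 0, 0], "fingers": 1}, {"dp": [0, 0, 0], "turn": [0, 0, 0], "fingers": 1}, {"dp": [0, 0, 0], "turn": [0, 0, 0], "fingers": 1}, {"dp": [0, 0, 0], "turn": [0, 0, 0], "fingers": 1}, {"dp": [0, 0, 0], "turn": [0, 0, 0], "fingers": 1}]'

```text
time_s: 8.95
tcp_pos: [0.546, 0.0874, 0.2822]
tcp_rot: [3.141, 0.005, -0.0]
ft_force: [-0.2, 0.3, -1.7]
opening: 0.297
```

Run:
```python
from h import *
to([.618,.173,.26],0.01)
c=get_calibration('wrist');save('wrist','w6.png');np.save('c6.npy',c,allow_pickle=True)
for n in ['valve_neck','valve_tip','tank']:
    for d in spot_point('wrist',n): print(n,np.round(d['xyz'],4),round(d['conf'],2))
st()
print(np.array(c['extrinsics']).round(3))
```

```text
t 8.95 tcp [0.546  0.0874 0.2822] yaw 0.0035 z [-1.e-04 -5.e-04 -1.e+00] F [-0.19  0.32 -1.69] open 0.297
dp cm [ 7.23 -8.54  2.21] turn [ 0.0005  0.0001 -0.0065] q [ 0.32  0.21 -0.64  1.57  0.13  1.4  -1.91]
valve_neck [0.6196 0.1734 0.1124] 0.79
valve_tip [0.616  0.1739 0.1418] 0.72
valve_tip [0.5436 0.0864 0.2162] 0.68
valve_tip [ 0.4955  0.3894 -0.0022] 0.68
tank [0.6131 0.1736 0.0019] 0.96
t 9.15 tcp [0.546  0.0877 0.2822] yaw 0.0034 z [ 1.e-04 -2.e-04 -1.e+00] F [-0.42 -0.52 -1.35] open 0.3
[[ 0.003 -0.954 -0.299  0.628]
 [-1.    -0.002 -0.002  0.088]
 [ 0.001  0.299 -0.954  0.423]
 [ 0.     0.     0.     1.   ]]
```

View pics/w6.png

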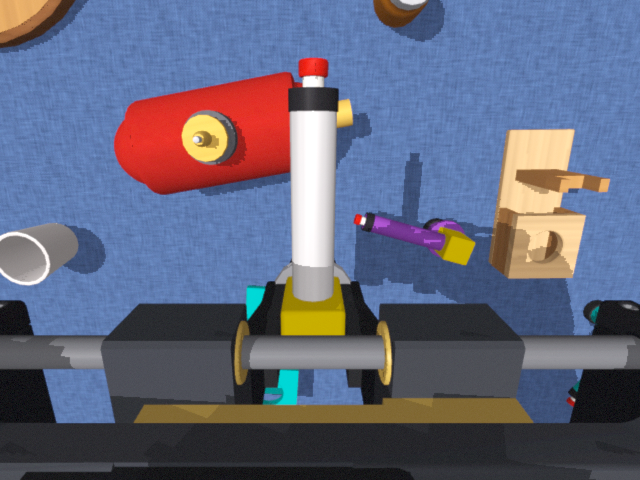

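The wrist picture shows the brass valve collar at (209,137) and the empty wooden rest at right, with its hole at (546,245). I'll fit the geometry.

Run:
```python
from h import *
from scipy.optimize import least_squares
c=np.load('c6.npy',allow_pickle=True).item()
im=cv2.imread('pics/w6.png'); hs=cv2.cvtColor(im,cv2.COLOR_BGR2HSV)
cv2.imwrite('pics/w6crop.png',cv2.resize(im[95:180,165:255],None,fx=6,fy=6,interpolation=cv2.INTER_NEAREST))
cv2.imwrite('pics/w6hole.png',cv2.resize(im[200:285,485:590],None,fx=6,fy=6,interpolation=cv2.INTER_NEAREST))
m=cv2.inRange(hs,(18,120,90),(36,255,255)); m2=np.zeros_like(m); m2[100:175,170:250]=m[100:175,170:250]
cn=max(cv2.findContours(m2,cv2.RETR_EXTERNAL,cv2.CHAIN_APPROX_NONE)[0],key=cv2.contourArea)
e=cv2.fitEllipse(cv2.convexHull(cn)); print('collar ellipse',e)
for h in (.012,.019,.026): 
    C=ray(c,(e[0][0]+.5,e[0][1]+.5),.11+h); 
    cc=[C+[.018*np.cos(t),.018*np.sin(t),0] for t in np.linspace(0,6.28,50)]
    pe=cv2.fitEllipse(np.array([proj(c,q) for q in cc],np.float32)); print(h,C.round(4),np.round(pe[1],1))
# gauge cues
for r in (120,180,240):
    row=(hs[r,:,1]<60)&(hs[r,:,2]>150); x=np.where(row[270:360])[0]+270; x=[i for i in x]; print(r,min(x),max(x),ray(c,((min(x)+max(x)+1)/2,r),.2822-.0079+.009).round(4))
for cam,f in (('top','top0'),):
    c=get_calibration(cam); im=cv2.imread(f'pics/{f}.png'); hs=cv2.cvtColor(im,cv2.COLOR_BGR2HSV)
    m=cv2.inRange(hs,(18,100,90),(36,255,255)); m2=np.zeros_like(m); m2[195:225,228:256]=m[195:225,228:256]
    cn=max(cv2.findContours(m2,cv2.RETR_EXTERNAL,cv2.CHAIN_APPROX_NONE)[0],key=cv2.contourArea); e=cv2.fitEllipse(cv2.convexHull(cn)); print('top',e)
    for h in (.012,.019,.026): print(ray(c,(e[0][0]+.5,e[0][1]+.5),.11+h).round(4))
    cv2.imwrite('pics/t6crop.png',cv2.resize(im[185:235,215:265],None,fx=10,fy=10,interpolation=cv2.INTER_NEAREST))
```

```text
collar ellipse ((204.76834106445312, 137.69528198242188), (44.510536193847656, 48.096771240234375), 139.98602294921875)
0.012 [0.6167 0.1716 0.122 ] [44.6 48.9]
0.019 [0.6169 0.1697 0.129 ] [45.7 50.1]
0.026 [0.6172 0.1677 0.136 ] [46.8 51.3]
120 290 336 [0.6291 0.0873 0.2833]
180 291 333 [0.6076 0.0876 0.2833]
240 292 332 [0.5839 0.0875 0.2833]
top ((240.23147583007812, 209.55892944335938), (14.583784103393555, 15.408504486083984), 27.72200584411621)
[0.6166 0.1723 0.122 ]
[0.6149 0.1714 0.129 ]
[0.6131 0.1705 0.136 ]
```

View pics/w6crop.png

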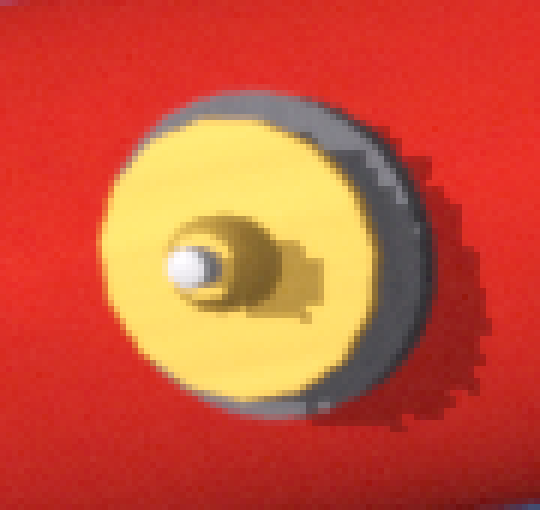

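View pics/w6hole.png

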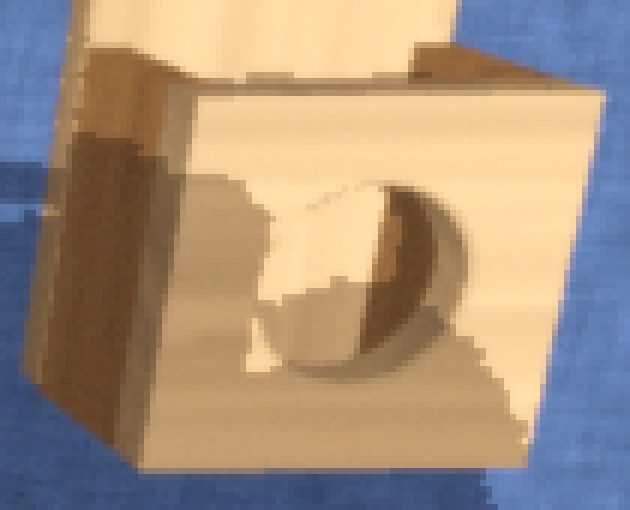

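Run:
```python
from h import *
from scipy.optimize import least_squares
c=np.load('c6.npy',allow_pickle=True).item()
t=np.linspace(0,2*np.pi,80,endpoint=False)
def circ(x,y,z,r): return np.array([proj(c,[x+r*np.cos(a),y+r*np.sin(a),z]) for a in t])
def ext(P): return np.r_[P.min(0),P.max(0)]
cx0,cy0=165,95
col=np.array([100/6+cx0,115/6+cy0,378/6+cx0,402/6+cy0])
neck=np.array([np.nan,90/6+cy0,432/6+cx0,418/6+cy0])
pin=np.array([188/6+cx0,268/6+cy0])
def f(p):
    x,y,h=p
    a=ext(circ(x,y,.11+h,.018))-col; b=(ext(circ(x,y,.11,.0215))-neck)[1:]
    d=proj(c,[x,y,.11+h+.022])-pin
    return np.r_[a,b,d]
s=least_squares(f,[.618,.172,.015]); print(s.x.round(4),s.fun.round(2))
# rest hole: extent of rim
hole=np.array([258/6+485,183/6+200,470/6+485,380/6+200])
def g(p): return ext(circ(p[0],p[1],.05,.0185))-hole
s=least_squares(g,[.505,-.16]); print('hole',s.x.round(4),s.fun.round(2))
# board corners at z=.05
for u in [(198,85),(605,90),(528,468),(138,468)]: print(ray(c,(u[0]/6+485,u[1]/6+200),.05).round(4))
```

```text
[0.6165 0.1707 0.0162] [-0.14 -0.13  0.22  0.22 -0.09 -0.19 -0.12  0.09  0.11]
hole [ 0.5029 -0.1612] [ 0.   -0.05 -0.    0.06]
[ 0.5389 -0.1256  0.05  ]
[ 0.5382 -0.1961  0.05  ]
[ 0.4674 -0.198   0.05  ]
[ 0.4673 -0.1268  0.05  ]
```

Fit residuals are under 0.25 px. The valve axis is at (0.6165, 0.1707) with the collar about 16 mm over the neck, and the hole is at (0.503, -0.161). Moving over the valve.

Request:
arm_command --steps '[{"dp": [1.2, -1.4, 0], "turn": [0, 0, 0], "fingers": 1}, {"dp": [1.4, -1.7, 0], "turn": [0, 0, 0], "fingers": 1}, {"dp": [1.4, -1.7, 0], "turn": [0, 0, 0], "fingers": 1}, {"dp": [1.2, -1.4, 0.5], "turn": [0, 0, 0], "fingers": 1}, {"dp": [0.6, -0.7, 0.5], "turn": [0, 0, 0], "fingers": 1}, {"dp": [0, 0, 0.5], "turn": [0, 0, 0], "fingers": 1}, {"dp": [0, 0, 0], "turn": [0, 0, 0], "fingers": 1}, {"dp": [0, 0, 0], "turn": [0, 0, 0], "fingers": 1}]'

```text
time_s: 9.82
tcp_pos: [0.6067, 0.1525, 0.2658]
tcp_rot: [3.138, -0.01, -0.0]
ft_force: [-0.3, 0.3, -1.7]
opening: 0.296
```

Run:
```python
from h import *
to([.617,.1712,.235],0.01)
```

```text
t 9.82 tcp [0.6067 0.1525 0.2658] yaw -0.0065 z [-2.0e-04 -3.6e-03 -1.0e+00] F [-0.27  0.29 -1.66] open 0.296
dp cm [ 1.01 -1.89  3.08] turn [ 0.0036  0.0002 -0.0165] q [ 0.16  0.4  -0.65  1.4   0.24  1.43 -2.06]
```

Request:
arm_command --steps '[{"dp": [0.35, -0.7, 0.5], "turn": [0.0018, 0, -0.008], "fingers": 1}, {"dp": [0.35, -0.7, 0.7], "turn": [0.0018, 0, -0.008], "fingers": 1}, {"dp": [0.3, -0.5, 0.5], "turn": [0, 0, 0], "fingers": 1}, {"dp": [0, 0, 0.3], "turn": [0, 0, 0], "fingers": 1}, {"dp": [0, 0, 0], "turn": [0, 0, 0], "fingers": 1}, {"dp": [0, 0, 0], "turn": [0, 0, 0], "fingers": 1}]'

```text
time_s: 10.32
tcp_pos: [0.6171, 0.1704, 0.2443]
tcp_rot: [3.14, 0.013, 0.001]
ft_force: [-0.0, -0.4, -2.7]
opening: 0.295
```

Run:
```python
from h import *
to([.617,.1712,.235],0.01)
```

```text
t 10.32 tcp [0.6171 0.1704 0.2443] yaw 0.0083 z [ 4.0e-04 -1.4e-03 -1.0e+00] F [-0.01 -0.4  -2.74] open 0.295
dp cm [-0.01 -0.08  0.93] turn [ 0.0014 -0.0004 -0.0017] q [ 0.13  0.44 -0.65  1.39  0.26  1.4  -2.08]
```

Run:
```python
from h import *
st()
im=save('scene','s7.png'); b=cv2.imread('pics/s7.png')
cv2.imwrite('pics/s7crop.png',cv2.resize(b[180:320,340:470],None,fx=4,fy=4,interpolation=cv2.INTER_CUBIC))
save('wrist','w7.png')
c=get_calibration('scene'); 
for z in (.176,.148,.1422,.126): print(z,proj(c,[.6165,.1707,z]).round(1),((proj(c,[.6165,.1707,z])-[340,180])*4).round())
```

```text
t 10.32 tcp [0.6171 0.1704 0.2443] yaw 0.0083 z [ 4.0e-04 -1.4e-03 -1.0e+00] F [-0.01 -0.4  -2.74] open 0.295
0.176 [410.8 233.3] [283. 213.]
0.148 [409.2 243.8] [277. 255.]
0.1422 [408.9 246. ] [276. 264.]
0.126 [408.  251.8] [272. 287.]
```

View pics/s7crop.png

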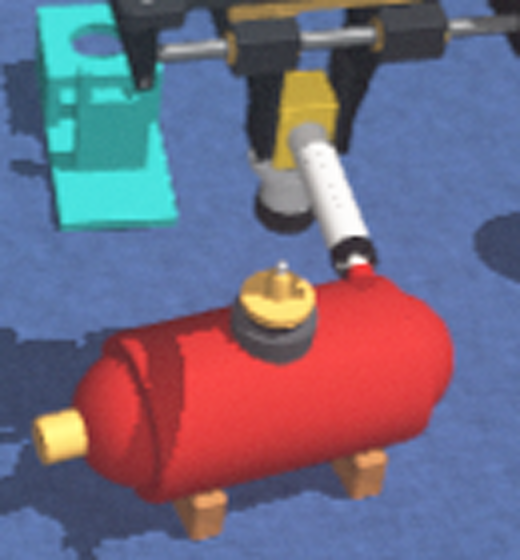

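View pics/w7.png

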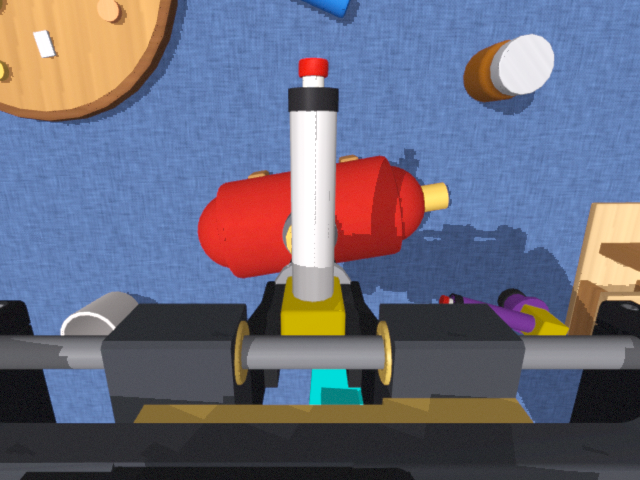

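Scene view: gauge above the valve, mouth at about crop (285,211) and pin tip at (282,265). The predicted rows for the valve look a few pixels off. I'll overlay the model to check.

```bash
cat > ov.py <<'E'
from h import *
import sys
c=get_calibration('scene'); b=cv2.imread('pics/s7.png'); K=8; x0,y0,x1,y1=385,185,445,275
v=cv2.resize(b[y0:y1,x0:x1],None,fx=K,fy=K,interpolation=cv2.INTER_NEAREST)
def ring(x,y,z,r,col):
    P=np.array([(proj(c,[x+r*np.cos(a),y+r*np.sin(a),z])+0.5-[x0,y0])*K for a in np.linspace(0,2*np.pi,60)]).astype(int)
    cv2.polylines(v,[P],True,col,1)
vx,vy,h=.6165,.1707,.0162
ring(vx,vy,.11,.0215,(255,255,0)); ring(vx,vy,.11+h,.018,(255,0,0)); ring(vx,vy,.11+h+.022,.0025,(255,0,255))
gx,gy,m=.6165,.1704,.2443-.068
ring(gx,gy,m,.015,(0,255,0)); ring(gx,gy,m+.034,.021,(0,255,0)); ring(gx+0.0,gy,m+.078,.013,(0,255,0))
cv2.imwrite('pics/ov7.png',v)
E
python3 ov.py
```

```text
(no output)
```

View pics/ov7.png

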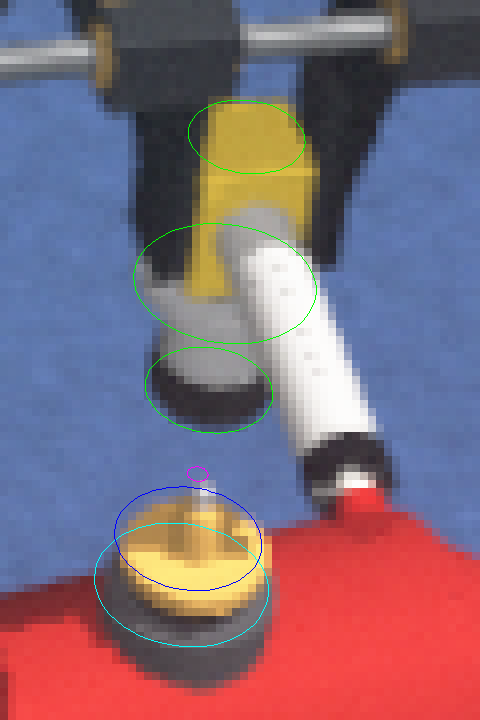

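Run:
```python
from h import *
c=get_calibration('top'); get_image('top'); b=cv2.imread('pics/top0.png')
im=save('top','t7.png'); b2=cv2.imread('pics/t7.png')
v=np.hstack([cv2.resize(b[190:225,220:260],None,fx=9,fy=9,interpolation=cv2.INTER_NEAREST),cv2.resize(b[235:275,360:402],None,fx=9,fy=9,interpolation=cv2.INTER_NEAREST)[:315]])
def ring(x,y,z,r,col,o,dx):
    P=np.array([(proj(c,[x+r*np.cos(a),y+r*np.sin(a),z])+.5-o)*9+[dx,0] for a in np.linspace(0,2*np.pi,60)]).astype(int); cv2.polylines(v,[P],True,col,1)
for z,r,cl in ((.11,.0215,(255,255,0)),(.1262,.018,(255,0,0)),(.148,.0025,(255,0,255))): ring(.6165,.1707,z,r,cl,[220,190],0)
P=np.array([(proj(c,[.5041+a,-.1605+bb,.094])+.5-[360,235])*9+[360,0] for a,bb in ((.013,.013),(.013,-.013),(-.013,-.013),(-.013,.013))]).astype(int); cv2.polylines(v,[P],True,(0,255,0),1)
ring(.5041,-.1605,.056,.021,(0,255,0),[360,235],360)
cv2.imwrite('pics/ovt.png',v)
b=cv2.imread('pics/s7.png'); cv2.imwrite('pics/s7z.png',cv2.resize(b[230:280,390:435],None,fx=12,fy=12,interpolation=cv2.INTER_CUBIC))
```

```text
(no output)
```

View pics/ovt.png

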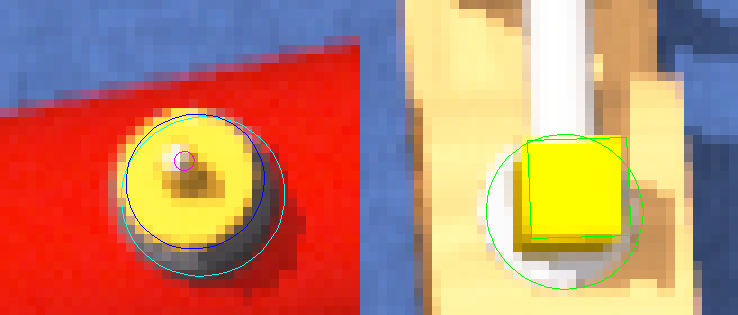

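View pics/s7z.png

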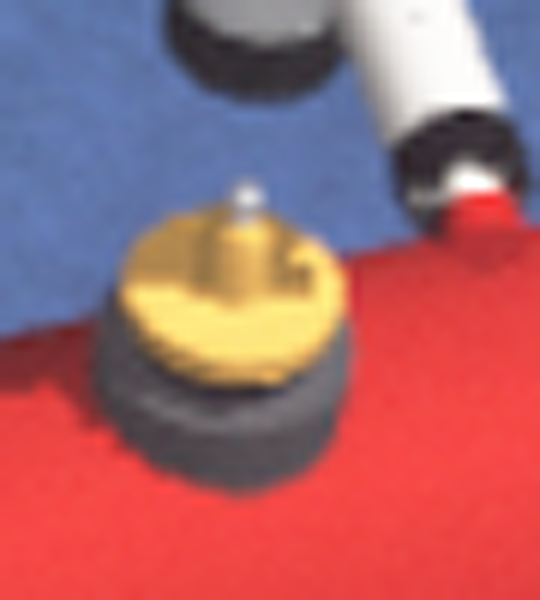

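Combining the three cameras, the valve axis is about (0.6173, 0.1714). The top view pulls it about 1 mm in +x and +y, and scene columns agree with the wrist. Descending to just over the pin.

Request:
arm_command --steps '[{"dp": [0.07, -0.1, 0.5], "turn": [0.0014, 0, 0], "fingers": 1}, {"dp": [0, 0, 0.7], "turn": [0, 0, 0], "fingers": 1}, {"dp": [0, 0, 0.5], "turn": [0, 0, 0], "fingers": 1}, {"dp": [0, 0, 0.2], "turn": [0, 0, 0], "fingers": 1}, {"dp": [0, 0, 0], "turn": [0, 0, 0], "fingers": 1}, {"dp": [0, 0, 0], "turn": [0, 0, 0], "fingers": 1}]'

```text
time_s: 11.02
tcp_pos: [0.6181, 0.1706, 0.2239]
tcp_rot: [3.141, 0.011, 0.003]
ft_force: [0.1, 0.1, -2.4]
opening: 0.297
```

Run:
```python
from h import *
to([.6178,.1714,.212],0.01)
save('scene','s8.png'); b=cv2.imread('pics/s8.png'); cv2.imwrite('pics/s8z.png',cv2.resize(b[220:280,385:440],None,fx=10,fy=10,interpolation=cv2.INTER_CUBIC))
```

```text
t 11.02 tcp [0.6181 0.1706 0.2239] yaw 0.007 z [ 1.6e-03 -3.0e-04 -1.0e+00] F [ 0.08  0.07 -2.44] open 0.297
dp cm [-0.03 -0.09  1.19] turn [ 0.0003 -0.0016 -0.003 ] q [ 0.13  0.45 -0.64  1.42  0.27  1.36 -2.08]
```

View pics/s8z.png

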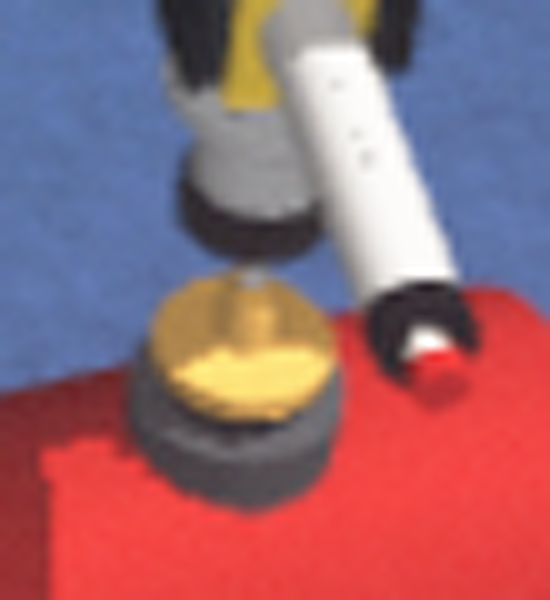

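Scene view: the sleeve mouth sits directly over the pin (crop columns 252 vs 255). A small +y correction, then down.

Request:
arm_command --steps '[{"dp": [-0.03, -0.11, 0.2], "turn": [0, -0.001, -0.003], "fingers": 1}, {"dp": [0, 0, 0.4], "turn": [0, 0, 0], "fingers": 1}, {"dp": [0, 0, 0.4], "turn": [0, 0, 0], "fingers": 1}, {"dp": [0, 0, 0.1], "turn": [0, 0, 0], "fingers": 1}, {"dp": [0, 0, 0], "turn": [0, 0, 0], "fingers": 1}]'

```text
time_s: 11.48
tcp_pos: [0.618, 0.172, 0.2123]
tcp_rot: [3.142, 0.016, 0.002]
ft_force: [0.5, -0.4, -2.4]
opening: 0.297
```

Run:
```python
from h import *
to([.6178,.1716,.200],0.01)
```

```text
t 11.48 tcp [0.618  0.172  0.2123] yaw 0.0104 z [ 0.0013 -0.     -1.    ] F [ 0.52 -0.45 -2.36] open 0.297
dp cm [-0.02  0.04  1.23] turn [ 0.     -0.0013  0.0004] q [ 0.13  0.46 -0.64  1.43  0.28  1.34 -2.09]
```

Request:
arm_command --steps '[{"dp": [0, 0, 0.3], "turn": [0, 0, 0], "fingers": 1}, {"dp": [0, 0, 0.25], "turn": [0, 0, 0], "fingers": 1}, {"dp": [0, 0, 0], "turn": [0, 0, 0], "fingers": 1}]'

```text
time_s: 11.73
tcp_pos: [0.618, 0.1719, 0.2062]
tcp_rot: [3.142, 0.016, 0.002]
ft_force: [-0.0, 0.1, -1.8]
opening: 0.297
```

Request:
arm_command --steps '[{"dp": [0, 0, 0.3], "turn": [0, 0, 0], "fingers": 1}, {"dp": [0, 0, 0.2], "turn": [0, 0, 0], "fingers": 1}, {"dp": [0, 0, 0], "turn": [0, 0, 0], "fingers": 1}]'

```text
time_s: 11.98
tcp_pos: [0.618, 0.1719, 0.2007]
tcp_rot: [3.142, 0.016, 0.002]
ft_force: [-0.0, 0.4, -2.1]
opening: 0.298
```

Run:
```python
from h import *
to([.6178,.1716,.200],0.01)
```

```text
t 11.98 tcp [0.618  0.1719 0.2007] yaw 0.0102 z [ 0.0013 -0.     -1.    ] F [-0.01  0.38 -2.07] open 0.298
dp cm [-0.03  0.03  0.07] turn [ 0.0001 -0.0013  0.0002] q [ 0.13  0.47 -0.64  1.45  0.28  1.32 -2.09]
```

The mouth is already past the stem top with no force, so it's centred. Going down 2 mm at a time.

Request:
arm_command --steps '[{"dp": [0, 0, 0.2], "turn": [0, 0, 0], "fingers": 1}, {"dp": [0, 0, 0], "turn": [0, 0, 0], "fingers": 1}]'

```text
time_s: 12.15
tcp_pos: [0.6181, 0.1719, 0.1985]
tcp_rot: [3.141, 0.016, 0.002]
ft_force: [0.1, 0.2, -2.2]
opening: 0.299
```

Request:
arm_command --steps '[{"dp": [0, 0, 0.2], "turn": [0, 0, 0], "fingers": 1}, {"dp": [0, 0, 0], "turn": [0, 0, 0], "fingers": 1}]'

```text
time_s: 12.32
tcp_pos: [0.6181, 0.1719, 0.1963]
tcp_rot: [3.142, 0.016, 0.002]
ft_force: [0.4, -0.1, -1.8]
opening: 0.292
```

Request:
arm_command --steps '[{"dp": [0, 0, 0.2], "turn": [0, 0, 0], "fingers": 1}, {"dp": [0, 0, 0], "turn": [0, 0, 0], "fingers": 1}]'

```text
time_s: 12.48
tcp_pos: [0.6181, 0.1719, 0.1942]
tcp_rot: [3.142, 0.016, 0.002]
ft_force: [0.4, 0.1, -2.5]
opening: 0.299
```

Request:
arm_command --steps '[{"dp": [0, 0, 0.2], "turn": [0, 0, 0], "fingers": 1}, {"dp": [0, 0, 0], "turn": [0, 0, 0], "fingers": 1}]'

```text
time_s: 12.65
tcp_pos: [0.6184, 0.1721, 0.1924]
tcp_rot: [-3.141, -0.016, -0.004]
ft_force: [-0.1, -0.3, -1.8]
opening: 0.302
```

Request:
arm_command --steps '[{"dp": [0, 0, 0.15], "turn": [0, 0, 0], "fingers": 1}, {"dp": [0, 0, 0], "turn": [0, 0, 0], "fingers": 1}]'

```text
time_s: 12.82
tcp_pos: [0.6186, 0.1722, 0.1913]
tcp_rot: [-3.141, -0.016, -0.005]
ft_force: [-0.1, -0.6, -1.3]
opening: 0.298
```

Request:
arm_command --steps '[{"dp": [0, 0, 0.15], "turn": [0, 0, 0], "fingers": 1}, {"dp": [0, 0, 0], "turn": [0, 0, 0], "fingers": 1}]'

```text
time_s: 12.98
tcp_pos: [0.6187, 0.1722, 0.1904]
tcp_rot: [-3.141, -0.016, -0.006]
ft_force: [-1.0, 0.3, -0.7]
opening: 0.3
```

Request:
arm_command --steps '[{"dp": [0, 0, 0.2], "turn": [0, 0, 0], "fingers": 1}, {"dp": [0, 0, 0.1], "turn": [0, 0, 0], "fingers": 1}]'

```text
time_s: 13.15
tcp_pos: [0.6189, 0.1723, 0.1884]
tcp_rot: [-3.141, -0.016, -0.007]
ft_force: [-2.6, -1.7, 7.3]
opening: 0.293
```

Request:
arm_command --steps '[{"dp": [0, 0, 0.2], "turn": [0, 0, 0], "fingers": 1}, {"dp": [0, 0, 0.1], "turn": [0, 0, 0], "fingers": 1}]'

```text
time_s: 13.32
tcp_pos: [0.6189, 0.1723, 0.187]
tcp_rot: [-3.142, -0.016, -0.009]
ft_force: [-4.0, -1.6, 8.1]
opening: 0.293
```

Run:
```python
from h import *
to([.6181,.1718,.189],0.01)
save('scene','s9.png'); b=cv2.imread('pics/s9.png'); cv2.imwrite('pics/s9z.png',cv2.resize(b[215:280,385:440],None,fx=9,fy=9,interpolation=cv2.INTER_CUBIC))
```

```text
t 13.32 tcp [0.6189 0.1723 0.187 ] yaw 0.01 z [ 0.0056  0.     -1.    ] F [-3.98 -1.56  8.07] open 0.293
dp cm [-0.08  0.05 -0.2 ] turn [ 0.     -0.0056 -0.    ] q [ 0.13  0.48 -0.64  1.46  0.29  1.29 -2.1 ]
```

View pics/s9z.png

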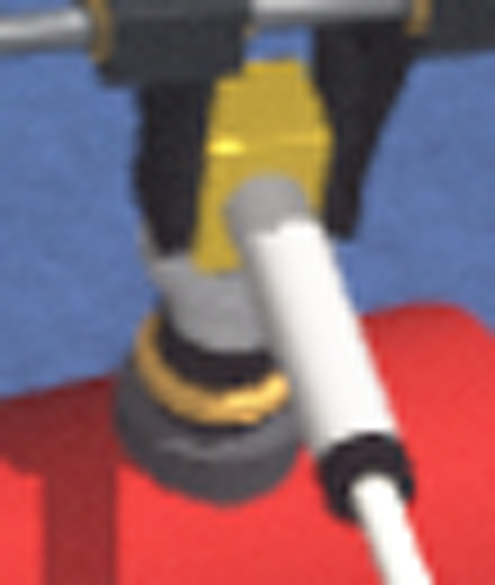

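It's seated and the rod is coming out. There's a lateral force of about -4 N in x, so I'll ease sideways and remove the small tilt while continuing to push.

Request:
arm_command --steps '[{"dp": [-0.08, 0.04, 0.1], "turn": [0, -0.003, 0], "fingers": 1}, {"dp": [-0.05, 0.03, 0.1], "turn": [0, -0.003, 0], "fingers": 1}]'

```text
time_s: 13.53
tcp_pos: [0.6188, 0.1722, 0.1876]
tcp_rot: [-3.141, -0.016, -0.006]
ft_force: [-1.7, -0.6, 8.7]
opening: 0.296
```

Run:
```python
from h import *
to([.6181,.1718,.189],0.01)
```

```text
t 13.53 tcp [0.6188 0.1722 0.1876] yaw 0.0099 z [ 0.0039  0.001  -1.    ] F [-1.72 -0.56  8.66] open 0.296
dp cm [-0.07  0.04 -0.14] turn [-0.001  -0.0039 -0.0001] q [ 0.13  0.48 -0.64  1.46  0.29  1.29 -2.1 ]
```

Request:
arm_command --steps '[{"dp": [-0.06, 0.03, 0.25], "turn": [0, -0.003, 0], "fingers": 1}, {"dp": [-0.05, 0.03, 0.25], "turn": [0, -0.002, 0], "fingers": 1}]'

```text
time_s: 13.7
tcp_pos: [0.619, 0.1722, 0.1856]
tcp_rot: [-3.14, -0.015, -0.005]
ft_force: [-4.0, -0.9, 11.5]
opening: 0.294
```

Request:
arm_command --steps '[{"dp": [-0.14, 0.04, 0.25], "turn": [-0.001, -0.002, 0], "fingers": 1}, {"dp": [-0.14, 0.04, 0.25], "turn": [0, -0.002, 0], "fingers": 1}]'

```text
time_s: 13.87
tcp_pos: [0.6186, 0.1721, 0.1844]
tcp_rot: [-3.139, -0.015, -0.01]
ft_force: [-0.2, -0.8, 12.6]
opening: 0.295
```

Request:
arm_command --steps '[{"dp": [-0.08, 0.03, 0.27], "turn": [0, -0.003, 0], "fingers": 1}, {"dp": [-0.08, 0.03, 0.27], "turn": [0, -0.003, 0], "fingers": 1}]'

```text
time_s: 14.03
tcp_pos: [0.6189, 0.1721, 0.1835]
tcp_rot: [-3.138, -0.014, -0.011]
ft_force: [-5.4, -3.3, 20.2]
opening: 0.296
```

Request:
arm_command --steps '[{"dp": [-0.12, 0.04, 0.16], "turn": [0, 0, 0], "fingers": 1}]'

```text
time_s: 14.12
tcp_pos: [0.6186, 0.1721, 0.184]
tcp_rot: [-3.137, -0.014, -0.016]
ft_force: [-3.1, -2.6, 13.4]
opening: 0.298
```

Request:
arm_command --steps '[{"dp": [-0.1, 0.04, 0.2], "turn": [0, 0, 0], "fingers": 1}]'

```text
time_s: 14.2
tcp_pos: [0.6185, 0.172, 0.1842]
tcp_rot: [-3.137, -0.013, -0.021]
ft_force: [-2.3, -1.2, 12.3]
opening: 0.298
```

Request:
arm_command --steps '[{"dp": [-0.1, 0.04, 0.2], "turn": [0, 0, 0], "fingers": 1}]'

```text
time_s: 14.28
tcp_pos: [0.6183, 0.172, 0.1843]
tcp_rot: [-3.136, -0.013, -0.026]
ft_force: [-3.3, -1.1, 13.2]
opening: 0.294
```

Request:
arm_command --steps '[{"dp": [-0.1, 0.04, 0.2], "turn": [0, 0, 0], "fingers": 1}]'

```text
time_s: 14.37
tcp_pos: [0.6181, 0.1719, 0.1843]
tcp_rot: [-3.136, -0.013, -0.03]
ft_force: [-2.1, -0.8, 13.7]
opening: 0.299
```

Run:
```python
from h import *
to([.6181,.1718,.184],0.01)
```

```text
t 14.37 tcp [0.6181 0.1719 0.1843] yaw 0.0082 z [ 0.0194  0.0059 -0.9998] F [-2.1  -0.84 13.66] open 0.299
dp cm [-0.    0.01  0.03] turn [-0.0057 -0.0195 -0.0017] q [ 0.13  0.47 -0.64  1.48  0.29  1.26 -2.1 ]
```

Request:
arm_command --steps '[{"dp": [-0.04, 0.02, 0.21], "turn": [-0.002, -0.006, 0], "fingers": 1}]'

```text
time_s: 14.45
tcp_pos: [0.6184, 0.172, 0.1843]
tcp_rot: [-3.137, -0.013, -0.026]
ft_force: [-3.9, -1.2, 12.4]
opening: 0.298
```

Request:
arm_command --steps '[{"dp": [-0.04, 0.02, 0.21], "turn": [-0.002, -0.006, 0], "fingers": 1}]'

```text
time_s: 14.53
tcp_pos: [0.6185, 0.1722, 0.1841]
tcp_rot: [-3.139, -0.013, -0.02]
ft_force: [-3.1, -2.0, 12.8]
opening: 0.299
```

Request:
arm_command --steps '[{"dp": [-0.04, 0.02, 0.22], "turn": [-0.002, -0.006, 0], "fingers": 1}]'

```text
time_s: 14.62
tcp_pos: [0.6187, 0.1723, 0.1839]
tcp_rot: [-3.141, -0.013, -0.014]
ft_force: [-3.3, -1.4, 13.5]
opening: 0.297
```

Request:
arm_command --steps '[{"dp": [-0.08, 0.03, 0.23], "turn": [0, -0.004, 0], "fingers": 1}, {"dp": [-0.08, 0.03, 0.23], "turn": [0, -0.004, 0], "fingers": 1}]'

```text
time_s: 14.78
tcp_pos: [0.6188, 0.1723, 0.1836]
tcp_rot: [-3.14, -0.012, -0.01]
ft_force: [-3.5, -1.3, 17.2]
opening: 0.298
```

Request:
arm_command --steps '[{"dp": [-0.08, 0.03, 0.23], "turn": [0, -0.003, 0], "fingers": 1}, {"dp": [-0.08, 0.03, 0.23], "turn": [0, -0.003, 0], "fingers": 1}]'

```text
time_s: 14.95
tcp_pos: [0.6189, 0.1722, 0.1836]
tcp_rot: [-3.14, -0.012, -0.01]
ft_force: [-4.1, -2.1, 15.8]
opening: 0.297
```

Request:
arm_command --steps '[{"dp": [-0.08, 0.03, 0.23], "turn": [0, -0.003, 0], "fingers": 1}, {"dp": [-0.08, 0.03, 0.23], "turn": [0, -0.003, 0], "fingers": 1}]'

```text
time_s: 15.12
tcp_pos: [0.6189, 0.1722, 0.1836]
tcp_rot: [-3.139, -0.011, -0.01]
ft_force: [-4.2, -2.0, 15.1]
opening: 0.293
```

Run:
```python
from h import *
to([.6181,.1718,.184],0.01)
```

```text
t 15.12 tcp [0.6189 0.1722 0.1836] yaw 0.0072 z [ 0.0063  0.0027 -1.    ] F [-4.17 -2.04 15.12] open 0.293
dp cm [-0.08  0.04 -0.04] turn [-0.0027 -0.0063 -0.0028] q [ 0.13  0.48 -0.64  1.47  0.29  1.28 -2.1 ]
```

Steady at about 17 N net, tilt 0.007. I'll hold the same push for another 0.6 s.

Request:
arm_command --steps '[{"dp": [-0.08, 0.03, 0.23], "turn": [0, -0.003, 0], "fingers": 1}, {"dp": [-0.08, 0.03, 0.23], "turn": [0, -0.003, 0], "fingers": 1}, {"dp": [-0.08, 0.03, 0.23], "turn": [0, -0.003, 0], "fingers": 1}, {"dp": [-0.08, 0.03, 0.23], "turn": [0, -0.003, 0], "fingers": 1}]'

```text
time_s: 15.45
tcp_pos: [0.6189, 0.1721, 0.1836]
tcp_rot: [-3.137, -0.011, -0.01]
ft_force: [-3.0, -1.5, 15.0]
opening: 0.296
```

Request:
arm_command --steps '[{"dp": [-0.08, 0.03, 0.23], "turn": [0, -0.003, 0], "fingers": 1}, {"dp": [-0.08, 0.03, 0.23], "turn": [0, -0.003, 0], "fingers": 1}, {"dp": [-0.08, 0.03, 0.23], "turn": [0, -0.003, 0], "fingers": 1}, {"dp": [-0.08, 0.03, 0.23], "turn": [0, -0.003, 0], "fingers": 1}]'

```text
time_s: 15.78
tcp_pos: [0.6189, 0.172, 0.1836]
tcp_rot: [-3.136, -0.01, -0.01]
ft_force: [-3.6, -2.8, 16.2]
opening: 0.296
```

Run:
```python
from h import *
save('wrist','w10.png')
to([.6181,.1718,.184],0.01)
```

```text
t 15.83 tcp [0.6189 0.1721 0.1836] yaw 0.0064 z [ 0.006   0.0054 -1.    ] F [-4.38 -1.1  15.12] open 0.297
dp cm [-0.08  0.02 -0.04] turn [-0.0054 -0.0061 -0.0036] q [ 0.13  0.48 -0.64  1.47  0.29  1.28 -2.1 ]
```

View pics/w10.png

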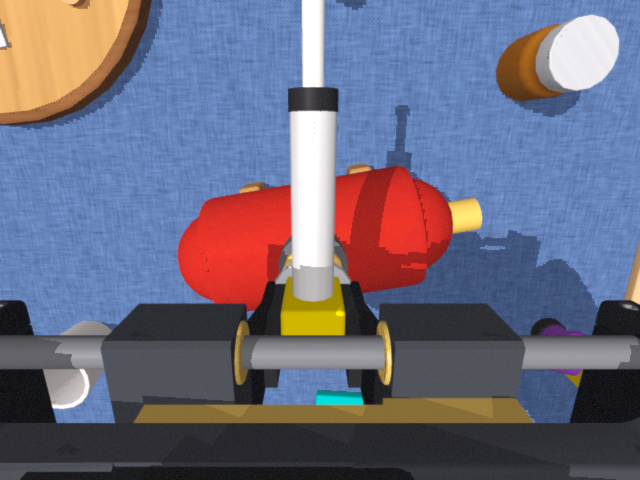

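The rod is well out, running past the top of the frame, and the gauge hasn't moved in the hand. Lifting straight off.

Request:
arm_command --steps '[{"dp": [0, 0, -0.2], "turn": [-0.002, -0.003, 0], "fingers": 1}, {"dp": [0, 0, -0.5], "turn": [-0.002, -0.002, 0], "fingers": 1}, {"dp": [0, 0, -1], "turn": [-0.001, 0, 0], "fingers": 1}, {"dp": [0, 0, -1], "turn": [0, 0, 0], "fingers": 1}, {"dp": [0, 0, -1.5], "turn": [0, 0, 0], "fingers": 1}, {"dp": [0, 0, -1.5], "turn": [0, 0, 0], "fingers": 1}, {"dp": [0, 0, -1.5], "turn": [0, 0, 0], "fingers": 1}, {"dp": [0, 0, -1], "turn": [0, 0, 0], "fingers": 1}, {"dp": [0, 0, 0], "turn": [0, 0, 0], "fingers": 1}]'

```text
time_s: 16.58
tcp_pos: [0.6184, 0.1721, 0.2719]
tcp_rot: [-3.141, -0.011, -0.002]
ft_force: [0.5, 0.2, -0.7]
opening: 0.298
```

Run:
```python
from h import *
to([.5055,-.1612,.28],0.01)
save('wrist','w11.png'); save('scene','s11.png')
```

```text
t 16.58 tcp [0.6184 0.1721 0.2719] yaw 0.0068 z [ 1.1e-03  6.0e-04 -1.0e+00] F [ 0.54  0.23 -0.65] open 0.298
dp cm [-11.52  33.25  -0.84] turn [-0.0006 -0.0011 -0.0032] q [ 0.13  0.43 -0.65  1.34  0.26  1.45 -2.07]
```

View pics/s11.png

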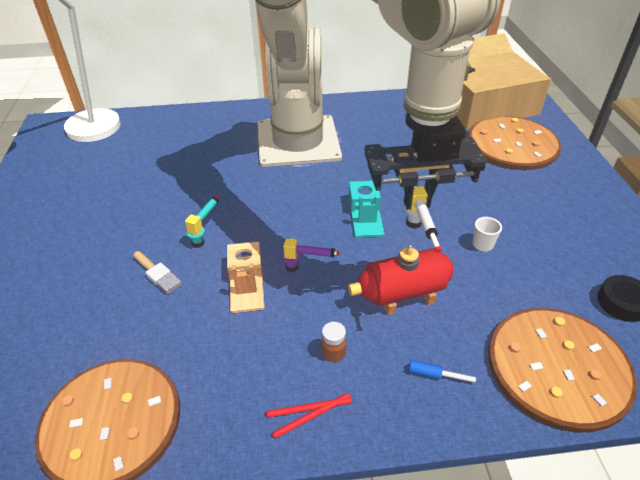

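View pics/w11.png

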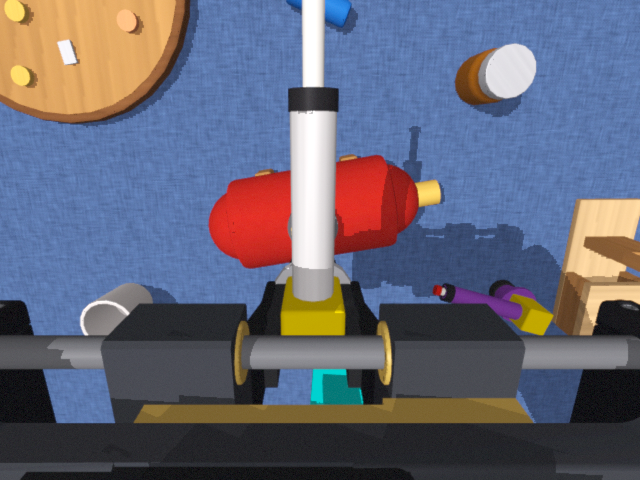

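The valve and bystanders are undisturbed, the rod is out and the grip is unchanged. Heading back to the wooden rest.

Request:
arm_command --steps '[{"dp": [-0.7, 2, -0.1], "turn": [0, 0, 0], "fingers": 1}, {"dp": [-1.05, 3, -0.1], "turn": [0, 0, 0], "fingers": 1}, {"dp": [-1.05, 3, -0.1], "turn": [0, 0, 0], "fingers": 1}, {"dp": [-1.05, 3, 0], "turn": [0, 0, 0], "fingers": 1}, {"dp": [-1.05, 3, 0], "turn": [0, 0, 0], "fingers": 1}, {"dp": [-1.05, 3, 0], "turn": [0, 0, 0], "fingers": 1}, {"dp": [-1.05, 3, 0], "turn": [0, 0, 0], "fingers": 1}, {"dp": [-1.05, 3, 0], "turn": [0, 0, 0], "fingers": 1}, {"dp": [-1.05, 3, 0], "turn": [0, 0, 0], "fingers": 1}, {"dp": [-1.05, 3, 0], "turn": [0, 0, 0], "fingers": 1}, {"dp": [-0.7, 2, 0], "turn": [0, 0, 0], "fingers": 1}, {"dp": [0, 0, 0], "turn": [0, 0, 0], "fingers": 1}, {"dp": [0, 0, 0], "turn": [0, 0, 0], "fingers": 1}, {"dp": [0, 0, 0], "turn": [0, 0, 0], "fingers": 1}]'

```text
time_s: 17.85
tcp_pos: [0.4982, -0.1535, 0.2547]
tcp_rot: [-3.136, -0.01, 0.04]
ft_force: [0.4, -0.1, -1.3]
opening: 0.299
```

Run:
```python
from h import *
to([.504,-.161,.17],0.01)
```

```text
t 17.85 tcp [ 0.4982 -0.1535  0.2547] yaw 0.0066 z [-0.0255  0.0048 -0.9997] F [ 0.41 -0.07 -1.26] open 0.299
dp cm [0.79 0.8  8.45] turn [-0.005   0.0254 -0.0035] q [ 0.67  0.15 -0.5   1.68  0.07  1.36 -1.41]
```

Request:
arm_command --steps '[{"dp": [0.25, 0.3, 0.5], "turn": [-0.0025, 0.01, -0.002], "fingers": 1}, {"dp": [0.25, 0.3, 1], "turn": [-0.0025, 0.01, -0.0015], "fingers": 1}, {"dp": [0.15, 0.2, 1.5], "turn": [0, 0.005, 0], "fingers": 1}, {"dp": [0, 0, 1.5], "turn": [0, 0, 0], "fingers": 1}, {"dp": [0, 0, 1.5], "turn": [0, 0, 0], "fingers": 1}, {"dp": [0, 0, 1], "turn": [0, 0, 0], "fingers": 1}, {"dp": [0, 0, 0], "turn": [0, 0, 0], "fingers": 1}, {"dp": [0, 0, 0], "turn": [0, 0, 0], "fingers": 1}]'

```text
time_s: 18.52
tcp_pos: [0.5079, -0.1531, 0.1782]
tcp_rot: [-3.139, -0.039, -0.005]
ft_force: [-0.5, -0.1, -1.3]
opening: 0.299
```

Run:
```python
from h import *
to([.504,-.161,.14],0.01)
```

```text
t 18.52 tcp [ 0.5079 -0.1531  0.1782] yaw 0.0249 z [ 0.0035  0.0027 -1.    ] F [-0.48 -0.14 -1.3 ] open 0.299
dp cm [-0.42  0.79  3.82] turn [-0.0026 -0.0035  0.0149] q [ 0.66  0.21 -0.5   1.78  0.11  1.18 -1.42]
```

Request:
arm_command --steps '[{"dp": [-0.2, 0.4, 0.3], "turn": [-0.0013, -0.002, 0.007], "fingers": 1}, {"dp": [-0.2, 0.4, 0.3], "turn": [-0.0013, -0.0015, 0.007], "fingers": 1}, {"dp": [0, 0, 0.5], "turn": [0, 0, 0], "fingers": 1}, {"dp": [0, 0, 0.3], "turn": [0, 0, 0], "fingers": 1}, {"dp": [0, 0, 0], "turn": [0, 0, 0], "fingers": 1}, {"dp": [0, 0, 0], "turn": [0, 0, 0], "fingers": 1}]'

```text
time_s: 19.02
tcp_pos: [0.5053, -0.1619, 0.1652]
tcp_rot: [3.14, 0.016, 0.005]
ft_force: [1.0, -0.6, -0.5]
opening: 0.293
```

Run:
```python
from h import *
to([.504,-.161,.13],0.01)
```

```text
t 19.02 tcp [ 0.5053 -0.1619  0.1652] yaw 0.0101 z [ 0.0033 -0.0016 -1.    ] F [ 0.96 -0.63 -0.55] open 0.293
dp cm [-0.14 -0.1   3.52] turn [ 0.0016 -0.0033  0.0001] q [ 0.67  0.22 -0.5   1.79  0.12  1.15 -1.43]
```

Request:
arm_command --steps '[{"dp": [-0.07, -0.08, 0.5], "turn": [0.0016, -0.002, 0], "fingers": 1}, {"dp": [-0.05, 0, 0.7], "turn": [0, -0.001, 0], "fingers": 1}, {"dp": [0, 0, 0.7], "turn": [0, 0, 0], "fingers": 1}, {"dp": [0, 0, 0.7], "turn": [0, 0, 0], "fingers": 1}, {"dp": [0, 0, 0.4], "turn": [0, 0, 0], "fingers": 1}, {"dp": [0, 0, 0], "turn": [0, 0, 0], "fingers": 1}, {"dp": [0, 0, 0], "turn": [0, 0, 0], "fingers": 1}]'

```text
time_s: 19.6
tcp_pos: [0.5038, -0.1608, 0.1316]
tcp_rot: [-3.141, -0.016, 0.001]
ft_force: [-0.1, -0.0, -1.6]
opening: 0.296
```

Run:
```python
from h import *
to([.504,-.161,.12],0.01)
save('wrist','w12.png');b=save('scene','s12.png'); b=cv2.imread('pics/s12.png'); cv2.imwrite('pics/s12z.png',cv2.resize(b[205:320,205:290],None,fx=5,fy=5,interpolation=cv2.INTER_CUBIC))
```

```text
t 19.6 tcp [ 0.5038 -0.1608  0.1316] yaw 0.0103 z [-4.e-04  5.e-04 -1.e+00] F [-0.13 -0.04 -1.57] open 0.296
dp cm [0.02 0.02 1.16] turn [-0.0005  0.0004  0.0003] q [ 0.66  0.26 -0.49  1.83  0.14  1.09 -1.44]
```

View pics/s12z.png

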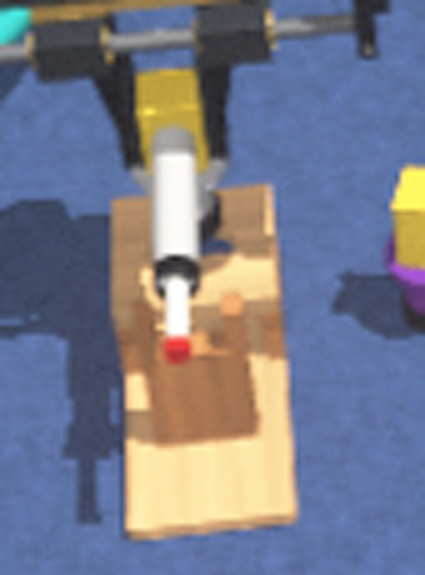

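View pics/w12.png

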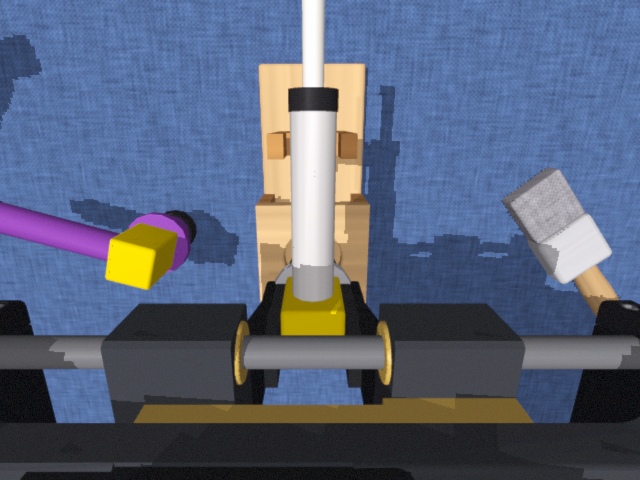

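The wrist view shows the barrel (column 313) centred between the prongs (275 and 348) and parallel to the rest. Lowering.

Request:
arm_command --steps '[{"dp": [0, 0, 0.6], "turn": [0, 0, 0], "fingers": 1}, {"dp": [0, 0, 0.7], "turn": [0, 0, 0], "fingers": 1}, {"dp": [0, 0, 0.6], "turn": [0, 0, 0], "fingers": 1}, {"dp": [0, 0, 0], "turn": [0, 0, 0], "fingers": 1}]'

```text
time_s: 20.03
tcp_pos: [0.5046, -0.1611, 0.1121]
tcp_rot: [3.141, 0.016, 0.003]
ft_force: [-0.2, 0.1, -2.1]
opening: 0.297
```

Run:
```python
from h import *
to([.504,-.161,.084],0.01)
```

```text
t 20.03 tcp [ 0.5046 -0.1611  0.1121] yaw 0.0101 z [ 2.e-03 -6.e-04 -1.e+00] F [-0.17  0.11 -2.14] open 0.297
dp cm [-0.07 -0.01  2.81] turn [ 0.0006 -0.002   0.0001] q [ 0.65  0.28 -0.49  1.85  0.15  1.05 -1.46]
```

Request:
arm_command --steps '[{"dp": [-0.05, 0, 0.5], "turn": [0, -0.002, 0], "fingers": 1}, {"dp": [0, 0, 0.6], "turn": [0, 0, 0], "fingers": 1}, {"dp": [0, 0, 0.6], "turn": [0, 0, 0], "fingers": 1}, {"dp": [0, 0, 0.3], "turn": [0, 0, 0], "fingers": 1}, {"dp": [0, 0, 0], "turn": [0, 0, 0], "fingers": 1}]'

```text
time_s: 20.45
tcp_pos: [0.5038, -0.161, 0.0893]
tcp_rot: [3.141, 0.016, -0.002]
ft_force: [-0.1, 0.8, -1.4]
opening: 0.297
```

Run:
```python
from h import *
to([.504,-.161,.084],0.01)
```

```text
t 20.45 tcp [ 0.5038 -0.161   0.0893] yaw 0.0101 z [-1.1e-03 -2.0e-04 -1.0e+00] F [-0.13  0.84 -1.37] open 0.297
dp cm [ 0.02 -0.    0.53] turn [0.0002 0.0011 0.0001] q [ 0.65  0.31 -0.48  1.87  0.17  1.01 -1.47]
```

Request:
arm_command --steps '[{"dp": [0, 0, 0.2], "turn": [0, 0.001, 0], "fingers": 1}, {"dp": [0, 0, 0.15], "turn": [0, 0, 0], "fingers": 1}, {"dp": [0, 0, 0], "turn": [0, 0, 0], "fingers": 1}]'

```text
time_s: 20.7
tcp_pos: [0.5038, -0.161, 0.0853]
tcp_rot: [-3.142, -0.016, 0.0]
ft_force: [-0.7, 0.6, -1.6]
opening: 0.298
```

Request:
arm_command --steps '[{"dp": [0, 0, 0.15], "turn": [0, 0, 0], "fingers": 1}, {"dp": [0, 0, 0], "turn": [0, 0, 0], "fingers": 1}]'

```text
time_s: 20.87
tcp_pos: [0.5042, -0.1611, 0.0842]
tcp_rot: [3.141, 0.016, 0.001]
ft_force: [-0.0, -0.3, -2.4]
opening: 0.299
```

Request:
arm_command --steps '[{"dp": [0, 0, 0.15], "turn": [0, 0, 0], "fingers": 1}, {"dp": [0, 0, 0], "turn": [0, 0, 0], "fingers": 1}]'

```text
time_s: 21.03
tcp_pos: [0.5047, -0.1612, 0.0843]
tcp_rot: [3.14, 0.016, 0.002]
ft_force: [-0.7, 0.2, -2.8]
opening: 0.296
```

Flange down, same height as at the grasp. Opening.

Request:
arm_command --steps '[{"dp": [0, 0, 0], "turn": [0, 0, 0], "fingers": 3.5}, {"dp": [0, 0, 0], "turn": [0, 0, 0], "fingers": 4.5}, {"dp": [0, 0, 0], "turn": [0, 0, 0], "fingers": 6}, {"dp": [0, 0, 0], "turn": [0, 0, 0], "fingers": 7}, {"dp": [0, 0, 0], "turn": [0, 0, 0], "fingers": 7}, {"dp": [0, 0, 0], "turn": [0, 0, 0], "fingers": 7}]'

```text
time_s: 21.53
tcp_pos: [0.5058, -0.1615, 0.0852]
tcp_rot: [3.14, 0.016, 0.007]
ft_force: [-0.1, -0.8, 0.6]
opening: 0.667
```

Run:
```python
from h import *
st()
save('wrist','w13.png')
```

```text
t 21.53 tcp [ 0.5058 -0.1615  0.0852] yaw 0.01 z [ 0.0042 -0.002  -1.    ] F [-0.07 -0.82  0.56] open 0.667
```

View pics/w13.png

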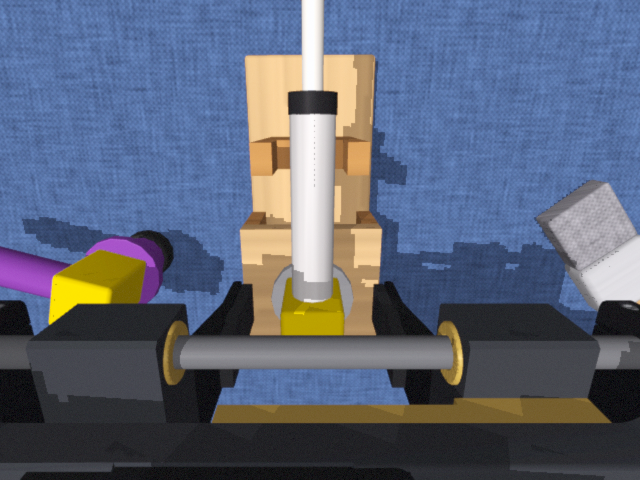

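Released: the gauge hangs with its barrel between the prongs (columns 290–336 against the prongs at 250 and 370). Raising the arm straight up.

Request:
arm_command --steps '[{"dp": [0, 0, -0.5], "turn": [0, 0, 0], "fingers": 7}, {"dp": [0, 0, -1], "turn": [0, 0, 0], "fingers": 7}, {"dp": [0, 0, -1.5], "turn": [0, 0, 0], "fingers": 7}, {"dp": [0, 0, -2], "turn": [0, 0, 0], "fingers": 7}, {"dp": [0, 0, -2], "turn": [0, 0, 0], "fingers": 7}, {"dp": [0, 0, -2], "turn": [0, 0, 0], "fingers": 7}, {"dp": [0, 0, -2], "turn": [0, 0, 0], "fingers": 7}, {"dp": [0, 0, -2], "turn": [0, 0, 0], "fingers": 7}, {"dp": [0, 0, -2], "turn": [0, 0, 0], "fingers": 7}, {"dp": [0, 0, 0], "turn": [0, 0, 0], "fingers": 7}, {"dp": [0, 0, 0], "turn": [0, 0, 0], "fingers": 7}, {"dp": [0, 0, 0], "turn": [0, 0, 0], "fingers": 7}, {"dp": [0, 0, 0], "turn": [0, 0, 0], "fingers": 7}]'

```text
time_s: 22.67
tcp_pos: [0.5046, -0.1598, 0.251]
tcp_rot: [3.139, 0.019, 0.013]
ft_force: [-1.0, 0.2, 0.1]
opening: 0.808
```

Run:
```python
from h import *
st(); c=get_calibration('wrist'); save('wrist','w14.png')
for n in ['gauge_head','chuck_mouth','barrel_end','rest_hole','gauge']:
    for d in spot_point('wrist',n): print(n,np.round(d['xyz'],4),round(d['conf'],2))
save('scene','s14.png')
for n in ['gauge_head','chuck_mouth','barrel_end','gauge']:
    for d in spot_point('scene',n): print('s',n,np.round(d['xyz'],4),round(d['conf'],2))
im=cv2.cvtColor(cv2.imread('pics/w14.png'),cv2.COLOR_BGR2HSV)
m=cv2.inRange(im,(22,150,150),(35,255,255)); m[:,:260]=0;m[:,380:]=0;m[300:]=0
ys,xs=np.where(m);print('head',xs.min(),xs.max(),ys.min(),ys.max(),ray(c,((xs.min()+xs.max()+1)/2,(ys.min()+ys.max()+1)/2),.094).round(4))
m=(cv2.inRange(im,(0,150,120),(8,255,255))|cv2.inRange(im,(172,150,120),(180,255,255))); m[:,:290]=0;m[:,340:]=0;m[250:]=0
ys,xs=np.where(m)
if len(xs): print('red tip',xs.min(),xs.max(),ys.min(),ys.max(),ray(c,(xs.mean()+.5,ys.min()),.078).round(4))
b=cv2.imread('pics/s14.png'); cv2.imwrite('pics/s14z.png',cv2.resize(b[215:320,205:290],None,fx=5,fy=5,interpolation=cv2.INTER_CUBIC))
st()
```

```text
t 22.67 tcp [ 0.5046 -0.1598  0.251 ] yaw 0.0123 z [ 0.008  -0.0028 -1.    ] F [-1.05  0.24  0.15] open 0.808
gauge_head [ 0.503  -0.0598  0.0627] 0.82
gauge_head [ 0.4033 -0.2688  0.0647] 0.78
gauge_head [ 0.5039 -0.1671  0.0769] 0.72
chuck_mouth [ 5.118e-01 -5.330e-02 -5.000e-04] 0.96
chuck_mouth [ 0.4042 -0.2741  0.0024] 0.93
barrel_end [0.5349 0.0349 0.0603] 0.76
barrel_end [ 0.6037 -0.161   0.077 ] 0.73
barrel_end [ 0.3188 -0.2248  0.0591] 0.59
gauge [ 0.5064 -0.0578 -0.0021] 0.86
gauge [ 0.4034 -0.2716  0.0015] 0.84
gauge [ 0.5035 -0.1618  0.0167] 0.74
s gauge_head [ 0.5053 -0.0593  0.062 ] 0.88
s gauge_head [ 0.4051 -0.2662  0.0651] 0.58
s chuck_mouth [ 0.4019 -0.2717  0.0011] 0.9
s chuck_mouth [ 5.116e-01 -5.830e-02 -5.000e-04] 0.76
s chuck_mouth [ 0.505  -0.1607  0.0143] 0.73
s chuck_mouth [ 0.4877 -0.3578  0.0034] 0.17
s barrel_end [ 0.6031 -0.1649  0.0738] 0.84
s barrel_end [0.5372 0.0356 0.057 ] 0.7
s barrel_end [ 0.3193 -0.2271  0.0568] 0.68
s gauge [ 0.4023 -0.2729  0.0016] 0.81
s gauge [ 0.4989 -0.1608  0.0186] 0.8
s gauge [ 0.5044 -0.1617  0.0777] 0.5
head 299 329 207 243 [ 0.5067 -0.1619  0.094 ]
red tip 308 321 59 66 [ 0.6355 -0.1604  0.078 ]
t 23.22 tcp [ 0.5048 -0.1599  0.251 ] yaw 0.0121 z [ 0.0082 -0.0027 -1.    ] F [ 0.67 -0.1   0.72] open 0.804
```

View pics/w14.png

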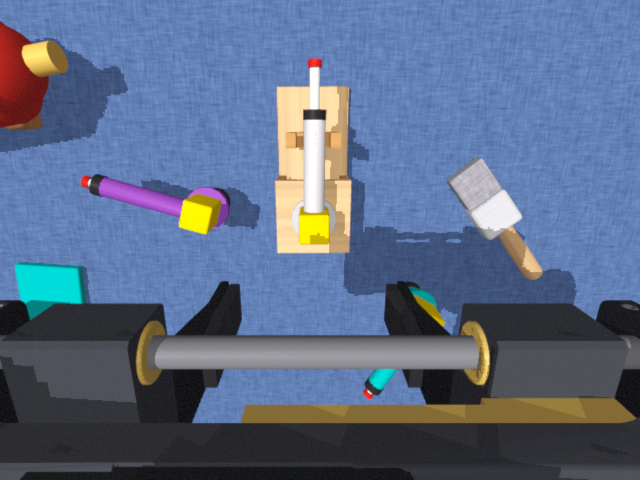

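View pics/s14z.png

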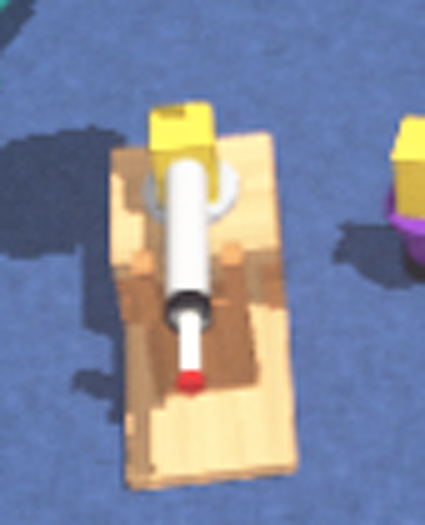

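View pics/s14.png

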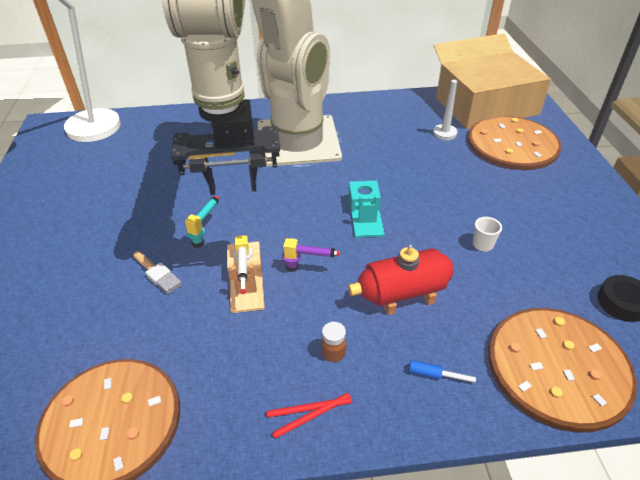

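The gauge is back where it started: the head-to-board gap is 8.5 px now against 8 px at first. The barrel is parallel between the prongs, the rod tip shows about 35 mm (so about 25 mm out), the arm is clear and the bystanders are in place. Handing in.

```bash
python3 -c "
from plant import *
print(sign_off())"
```

```text
the job is handed in; nothing more can be done
None
```

I lifted the gauge out of its wooden rest, pressed it on the bottle's valve, and put it back in the rest with the rod still showing the reading. The job is handed in at 23.2 s. `sign_off()` gives no verdict, so what follows is from my own checks.

- **Press:** The push built up to about 15–17 N net, and the last second was held steady at about 17 N. It was close to upright, within about 0.02 rad. One reading as the sleeve reached its hard stop peaked at about 22–23 N, close to the 24 N limit, and I eased off at once. There was also a sideways force of about 3–5 N, because the gauge leaned slightly against the valve stem.
- **Back in the rest:** The head sits within about 0.5 mm of where it started. By camera, that is about 1–4 mm from the hole's centre against the 6 mm limit. The network puts the chuck mouth 14–19 mm above the table, where 16 mm is expected, so the flange is down on the board. The barrel lies parallel between the prongs.
- **Rod:** It shows about 35 mm, so it was driven out about 25 mm.
- **Surroundings:** The arm is clear, and the jar, cup and brush look unmoved in the pictures.
- **Checks that disagreed:** My first wrist measurement was 7 mm off because the arm was still settling, so I repeated it. The cameras also differed by 1–2 mm on the valve's position. In the last picture a rough colour outline put the head 2.6 mm further forward than the edge measurement. I trusted the edge measurement, and either is within the limit.

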